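Load the swivel marking jig and index it to 60 degrees

ROBOT

A 6-joint arm with a two-finger parallel gripper is mounted at the origin on a cart in front of the work surface, level with it; the furniture and walls round the work are solid. World frame = base frame: x ahead of the robot, y to its left, z up, the work surface at z = 0. Lengths are in m, angles in rad, forces in N, time in s.
With the tool pointing down it reaches from about 0.35 to 0.975 m from the base axis. Payload 4.9 kg.
Tool frame: the origin (TCP) lies at the very end of the fingers, on their centre line; the grasp point (between the pads) lies 19 mm behind it (ctrl.grasp_offset is the distance from the TCP to the grasp point, in m); y points along the fingers, z is the direction in which the jaws open and shut, and the axes are right-handed (so a half turn about y gives the same grasp; the last joint's range is limited). The gripper opens to 85 mm and grips with 20 to 120 N. Pads are 22 mm wide; open, the fingers measure 114 mm over their backs; the gripper's body (76 mm by 85 mm) begins 54 mm behind the grasp point. The pads swing forward as they close: fully open they stand 13 mm farther back than shut.
Start: joints at [1.215, 0.053, 1.613, -0, 1.476, -0.119], TCP at [0.147, 0.608, 0.231] pointing down, gripper open.
Joint ranges: [-3.01, 3.01], [-1.01, 2.22], [0.06, 2.58], [-1.02, 4.17], [0.09, 2.62], [-3.14, 3.14]. Speed limits (rad/s): [2.57, 2.57, 3.14, 3.14, 3.14, 3.14].

INTERFACE

Orientations are given as a rotation vector (axis times angle).
In Python, from station import ctrl, eyes, finish_job, find_in, regions_of, pinpoint gives the robot as it stands.
- The arm moves only by the tool play_rows, never from a script. Its argument "moves" is a list of rows, each an object of numbers: "x", "y", "z": the shift along the world's x, y, z in cm; "turn": the turn about the world's z in degrees; "jaw": the finger opening in cm, from 0 to 8.54. A call has 1 to 8 rows; each row shifts and turns the commanded pose from where the row before left it; what a row does not reach is not made up. A row lasts 1/12 s, in which the tool goes at most 41.7 mm and 7.16 degrees, less where a joint would pass 70% of its speed; a pose out of reach is approached as far as the arm can. A call is refused whole if a number of a shift passes 4.17 or a number of a turn 7.16, either way. A call with a gripper value outside its range is refused whole. The fingers move at their own pace and stop on an object; "squeeze" is the grip in N (left out, the last holds). Time passes only in rows, so rows that do not move let the fingers close. It gives the time, the measured TCP pose, the force and the opening at its end, in the units of the state.
- ctrl.get_obs(): the state, without advancing time (a new reading comes with each control period).
- eyes.get_image(name): name is "scene" or "top" or "wrist"; returns a dict with "img" (400x640x3 uint8, red, green, blue), "camera_matrix" (3x3 intrinsics, pixels), "cam_to_world" (4x4, takes a point from camera to world coordinates). Camera axes: x right, y up, looking along -z (the intrinsics and any distortion apply to the point x, -y, -z); pixel columns grow to the right and rows downward; lengths in m; the calibration is good to about 2 mm. A picture is of the moment at which its call begins. There is no depth.
- finish_job(): hands the job in, once; it reports no verdict.
Trained networks look in the newest picture that a camera, given by its name, has taken for a name from the list of things; names that differ only in an ending like _2 or _b are one class to them, and where a whole thing is asked for, a point or a joint stands for the part that bears it (a point fixed in the world has none). Each returns a list of dicts, best first, with "score" (0 to 1); they miss things now and then, are a little off and sometimes report something else, mostly with a low value. They report only what shows in the picture. A call takes as long as a camera call. They do not tell look-alikes from the thing itself.
- find_in(camera, query): "point" ([column, row] in pixels, amid what is visible of it).
- regions_of(camera, query): "pixels" (400x640 bool, what is visible of it) and "point" ([column, row] in pixels, amid what is visible of it).
- pinpoint(camera, query): "point" ([column, row] in pixels: a listed point, or the origin of a listed thing).
The state is a dict: "t": time; "q": joint angles; "dq": joint speeds; "effort": joint torques, N m; "tool_pos": TCP position; "tool_rot": TCP orientation; "contact_force": force on the tool from outside, world axes, zero at the start; "wrist_torque": the same for the moment, N m; "opening": finger opening in m.
Only numpy, scipy, OpenCV 4.12 (cv2) and the standard library are available. Lean on these libraries where they do the work, as an engineer would, in place of code of your own. Each camera call takes 0.05 s, during which the arm holds its last target.

TASK

Get the swivel jig ready for marking: first swing it back to the 0 mark (white), set all the black potting cases that are on the bench upright in its fence corner, pushed square and flush side by side in one row with their 62 mm length away from the back fence and no gaps, and press the yellow cover down until its catch clicks and holds it shut. Then swing the jig to 60 degrees (the orange mark), four 15-degree clicks from 0, leave it resting in that click with the cases still flush and the cover shut, and do not disturb the other things on the bench.

Things in the scene. Friction and masses are not known exactly. Their poses are not given: they have to be found in the camera images.
- swivel (a joint): Angle of the jig plate on its base, rad: 0 = red pointer at the white mark, growing counter-clockwise from above; it clicks and rests every 15 degrees (0.262 rad) from 0 to 90; stops at -0.06 and 1.66. Orange mark: 60 degrees (1.047). Starts in a click between 30 and 75 degrees. About 4 to 7 N sideways at the handle carries it to the next click; let go, it settles in the nearest click.
- cover (a joint): Angle of the yellow hinged cover, rad: 0 = shut (level), about 1.55 = open, standing upright; it stays where it is left. Below about 0.15 its catch takes hold: the last few millimetres need about 5 to 10 N down on the pad, then it clicks and is held at 0. It starts open, 1.4 to 1.54.
- swivel_axis (a point): Point on the vertical turning axis of the jig, at the height of the plate's top (36 mm above the bench); x, y axes of the fixed base. The base is a fixed aluminium disc of 270 mm diameter, 6 mm high, on which the jig plate turns. The fixed parts organiser to its right rear is 45 mm high.
- fence_corner (a point): Inner corner of the fence, on the top of the jig plate; axes turn with the plate. Back fence: from here along -y, 110 mm; side fence: along -x, 92 mm; both 8 mm thick, 22 mm high. Free plate reaches 130 mm to -x, 148 mm to -y. Middles of cases pushed home: (-31, -17, 14), next (-31, -51, 14), third (-31, -85, 14) mm in these axes. Spring catch post outside: x -60 to -45, y 12 to 36, 46 mm high.
- handle (a point): Middle of the black upright swing handle, a round post of 17 mm diameter, whose free height is 46 mm (38 to 84 mm above the bench), top 18 mm above this point; it stands 145 mm from the turning axis on an arm at the plate's corner, at -135 degrees in the plate's axes.
- cover_hinge (a point): Middle of the cover's hinge line, along the plate's y, 23 mm behind (+x of) the back fence's face, 34 mm above the plate; axes of the plate. Cover: flat, 5 mm thick, 106 mm wide, reaching 58 mm from the hinge. Shut, it lies level 31.5 mm above the plate over the rear of the cases and leaves their front 27 mm free, so a case can still be pushed flush. Upright, its tip is 92 mm above the plate.
- cover_pad (a point): Black press pad on the outer (upper when shut) face of the cover, 50 mm from the hinge line, at mid-width; its axes turn with the cover.
- case_1_mid (a point): Middle (14 mm up) of a black open-topped potting case, 34 (x) x 62 (y) x 28 (z) mm, walls 2 mm, about 50 g, loose, standing upright on the bench at the start; grasp across the 34 mm. Two or three of the three cases are present.
- case_2_mid (a point): Middle (14 mm up) of a black open-topped potting case, 34 (x) x 62 (y) x 28 (z) mm, walls 2 mm, about 50 g, loose, standing upright on the bench at the start; grasp across the 34 mm. Two or three of the three cases are present.
- case_3_mid (a point): Middle (14 mm up) of a black open-topped potting case, 34 (x) x 62 (y) x 28 (z) mm, walls 2 mm, about 50 g, loose, standing upright on the bench at the start; grasp across the 34 mm. Two or three of the three cases are present.
- gauge_block_mid (a point): Bystander: middle of a grey metal gauge block, 36 x 36 x 30 mm, loose on the bench.
- tape_measure_mid (a point): Bystander: middle of a yellow-brown tape measure standing on its foot, 30 x 68 x 58 mm, loose.
- black_marker_mid (a point): Bystander: middle of a black felt marker lying on the bench near its front edge, 138 mm long (its y), 17 mm thick, loose.
Things that resemble listed ones, but are neither listed nor needed, are in the scene too. Leave any pink or turquoise look-alike of the part that bears case_2_mid alone.

How it is judged:
On the way, in this order (a step that is already met when the one before it is completed fails the run):
1. the jig rests in its 0 click (value of joint swivel between -0.05 and 0.05 rad and velocity of joint swivel between -0.1 and 0.1 rad/s), for 0.2 s.
2. all cases are flush in a row in the fence corner, jig still at 0 (x of each of case_1_mid, case_2_mid, case_3_mid in the frame of fence_corner above -0.034 m and z of case_1_mid in the frame of fence_corner between 0.01 and 0.018 m and angle between each of case_1_mid, case_2_mid, case_3_mid's own z axis and vertical below 0.1 rad and angle between the y axis of each of case_1_mid, case_2_mid, case_3_mid and the x axis of fence_corner, either way round below 0.07 rad and y of case_1_mid in the frame of fence_corner between -0.0935 and -0.012 m and (y of case_1_mid in the frame of fence_corner above -0.0565 m or horizontal distance between case_1_mid and case_2_mid below 0.038 m or horizontal distance between case_1_mid and case_3_mid below 0.038 m) and z of case_2_mid in the frame of fence_corner between 0.01 and 0.018 m and y of case_2_mid in the frame of fence_corner between -0.0935 and -0.012 m and (y of case_2_mid in the frame of fence_corner above -0.0565 m or horizontal distance between case_2_mid and case_1_mid below 0.038 m or horizontal distance between case_2_mid and case_3_mid below 0.038 m) and z of case_3_mid in the frame of fence_corner between 0.01 and 0.018 m and y of case_3_mid in the frame of fence_corner between -0.0935 and -0.012 m and (y of case_3_mid in the frame of fence_corner above -0.0565 m or horizontal distance between case_3_mid and case_1_mid below 0.038 m or horizontal distance between case_3_mid and case_2_mid below 0.038 m) and y of any of case_1_mid, case_2_mid, case_3_mid in the frame of fence_corner above -0.0205 m and value of joint swivel between -0.05 and 0.05 rad), for 0.2 s.
3. the cover is pressed shut, held by its catch (value of joint each of cover, swivel below 0.05 rad and value of joint swivel above -0.05 rad), for 0.2 s.
4. the jig rests in its 60 degree click (value of joint swivel between 0.9972 and 1.0972 rad and velocity of joint swivel between -0.1 and 0.1 rad/s and value of joint cover below 0.05 rad), for 0.2 s.
At the end, for the whole second after the job is handed in: Jig at rest at 60 degrees (within 0.05 rad), cover shut (under 0.05 rad), every case present upright and square (0.07 rad) on the plate, within 3 mm of the back fence, in one row from the side fence (first within 3.5 mm of it, gaps under 4 mm) (all of step 4 and x of each of case_1_mid, case_2_mid, case_3_mid in the frame of fence_corner above -0.034 m and z of case_1_mid in the frame of fence_corner between 0.01 and 0.018 m and angle between each of case_1_mid, case_2_mid, case_3_mid's own z axis and vertical below 0.1 rad and angle between the y axis of each of case_1_mid, case_2_mid, case_3_mid and the x axis of fence_corner, either way round below 0.07 rad and y of case_1_mid in the frame of fence_corner between -0.0935 and -0.012 m and (y of case_1_mid in the frame of fence_corner above -0.0565 m or horizontal distance between case_1_mid and case_2_mid below 0.038 m or horizontal distance between case_1_mid and case_3_mid below 0.038 m) and z of case_2_mid in the frame of fence_corner between 0.01 and 0.018 m and y of case_2_mid in the frame of fence_corner between -0.0935 and -0.012 m and (y of case_2_mid in the frame of fence_corner above -0.0565 m or horizontal distance between case_2_mid and case_1_mid below 0.038 m or horizontal distance between case_2_mid and case_3_mid below 0.038 m) and z of case_3_mid in the frame of fence_corner between 0.01 and 0.018 m and y of case_3_mid in the frame of fence_corner between -0.0935 and -0.012 m and (y of case_3_mid in the frame of fence_corner above -0.0565 m or horizontal distance between case_3_mid and case_1_mid below 0.038 m or horizontal distance between case_3_mid and case_2_mid below 0.038 m) and y of any of case_1_mid, case_2_mid, case_3_mid in the frame of fence_corner above -0.0205 m); the robot touches nothing.
It fails at once if another thing on the bench (gauge block, tape measure, marker) is shifted by more than 3 cm (distance of any of gauge_block_mid, tape_measure_mid, black_marker_mid from where it was at the start of the episode above 0.03 m).
Of case_1, case_2, case_3 only 2 to 3 are there at a start; the rules pass over those that are not, and their reading is None.
At some moment in a run one of case_1, case_2, case_3 may be knocked a few centimetres aside while the robot is not near it.
It also fails if it takes over 210 s, if anything falls off the work surface, if the arm or the gripper's body presses on something with over 40 N, if the wrist force passes 120 N, or if a joint passes its speed limit or range.

## Working session

There is one attempt and no reset: what is moved stays moved. The work goes in short steps, Python scripts to look and compute and a tool call to move; the robot and the scene stay as the last step left them, time stands still between calls to the robot, and variables do not carry over. Pictures are saved under pics/ and viewed, and the job is handed in when it is done.

Besides the shell and the picture viewer there is one more tool, called as a command line: name --argument value ..., lists and objects as JSON in quotes. play_rows: Moves the arm, as the interface text tells. Its arguments: {"type":"object","properties":{"moves":{"type":"array"},"squeeze":{"type":"number"}},"required":["moves"]}

```bash
ls; mkdir -p pics
cat > h.py <<'E'
import numpy as np, cv2
from station import ctrl, eyes, finish_job, find_in, regions_of, pinpoint
def snap(cam,fn=None):
    d=eyes.get_image(cam)
    if fn: cv2.imwrite('pics/'+fn,cv2.cvtColor(d['img'],cv2.COLOR_RGB2BGR))
    return d
def ray(d,p):
    K=np.array(d['camera_matrix']);T=np.array(d['cam_to_world'])
    v=np.linalg.solve(K,[p[0],p[1],1.]);v=np.array([v[0],-v[1],-v[2]])
    return T[:3,3],T[:3,:3]@v
def at_z(d,p,z):
    o,v=ray(d,p);return o+v*(z-o[2])/v[2]
def proj(d,P):
    K=np.array(d['camera_matrix']);T=np.array(d['cam_to_world'])
    c=T[:3,:3].T@(np.array(P)-T[:3,3]);u=K@[c[0],-c[1],-c[2]];return u[:2]/u[2]
E
python3 - <<'E'
from h import *
for c in ['scene','top','wrist']:
    d=snap(c,c+'0.png'); print(c,np.round(d['cam_to_world'],3).tolist(),np.round(d['camera_matrix'],1).tolist(),[k for k in d])
print(ctrl.get_obs())
E
```

```text
pics
scene [[0.722, 0.478, -0.501, -0.051], [-0.692, 0.507, -0.513, -0.621], [0.009, 0.717, 0.697, 0.898], [0.0, 0.0, 0.0, 1.0]] [[383.7, 0.0, 328.4], [0.0, 383.7, 203.4], [0.0, 0.0, 1.0]] ['img', 'camera_matrix', 'cam_to_world']
top [[-0.02, 0.983, -0.181, 0.312], [-1.0, -0.023, -0.014, 0.013], [-0.018, 0.181, 0.983, 1.357], [0.0, 0.0, 0.0, 1.0]] [[466.3, 0.0, 320.1], [0.0, 466.3, 196.9], [0.0, 0.0, 1.0]] ['img', 'camera_matrix', 'cam_to_world']
wrist [[0.235, -0.926, -0.294, 0.072], [0.972, 0.224, 0.073, 0.624], [-0.002, -0.303, 0.953, 0.373], [0.0, 0.0, 0.0, 1.0]] [[290.8, 0.0, 320.6], [0.0, 290.8, 198.7], [0.0, 0.0, 1.0]] ['img', 'camera_matrix', 'cam_to_world']
{'t': 0.15, 'q': array([ 1.21498344e+00,  5.32080956e-02,  1.61396015e+00, -1.32428454e-05,
        1.47600086e+00, -1.18976671e-01]), 'dq': array([ 0.00066942, -0.00100988, -0.00459768, -0.00015831,  0.00019766,
        0.00120042]), 'effort': array([ 2.82404708e-04, -3.94238019e+01, -3.70723271e+01, -1.12442590e-04,
        4.63965145e-03, -3.43974637e-05]), 'tool_pos': array([0.14646374, 0.60710382, 0.23035467]), 'tool_rot': array([-1.56432428,  0.18625203, -0.18568861]), 'contact_force': array([ 0.1228795 , -0.39436752,  0.85058999]), 'wrist_torque': array([0.00128684, 0.03564493, 0.02458954]), 'opening': 0.08521439326215924}
```

View pics/top0.png

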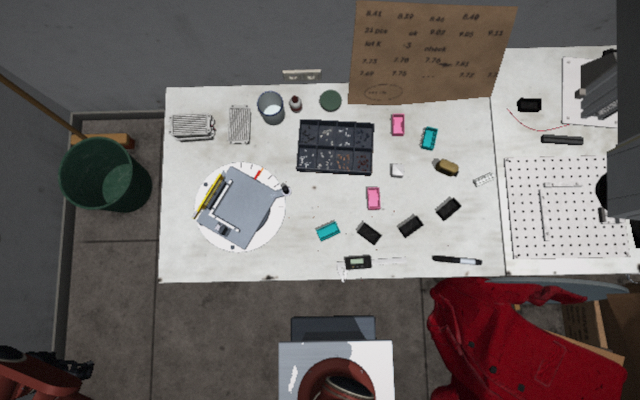

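View pics/scene0.png

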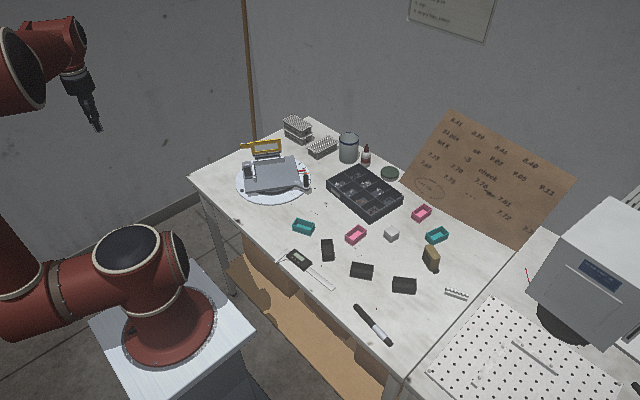

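View pics/wrist0.png

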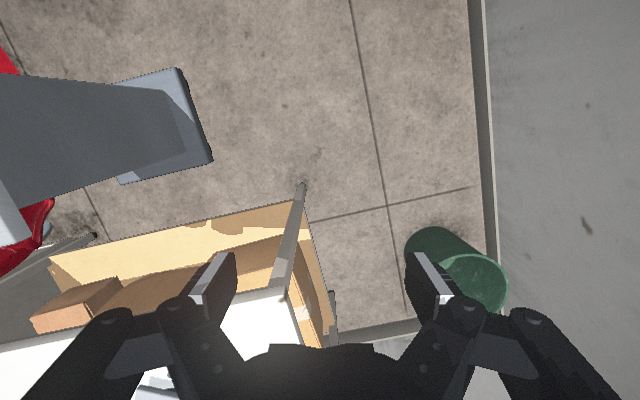

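Run:
```python
from h import *
Z=dict(swivel_axis=.036,fence_corner=.036,handle=.066,cover_hinge=.07,cover_pad=.12,case_1_mid=.014,gauge_block_mid=.015,tape_measure_mid=.029,black_marker_mid=.0085)
for c in ['top','scene']:
    d=snap(c)
    for q in Z:
        for r in pinpoint(c,q):
            if r['score']>.2: print(c,q,round(r['score'],2),np.round(r['point']),np.round(at_z(d,r['point'],Z[q]),3))
```

```text
top swivel_axis 0.84 [236. 206.] [0.535 0.276 0.036]
top fence_corner 0.58 [211. 211.] [0.522 0.346 0.036]
top handle 0.83 [286. 187.] [0.581 0.126 0.066]
top handle 0.5 [238. 204.] [0.533 0.264 0.066]
top cover_hinge 0.85 [213. 190.] [0.576 0.333 0.07 ]
top cover_hinge 0.62 [368. 232.] [ 0.448 -0.1    0.07 ]
top cover_pad 0.53 [211. 188.] [0.57  0.327 0.12 ]
top case_1_mid 0.62 [209. 192.] [0.582 0.358 0.014]
top case_1_mid 0.53 [398. 170.] [ 0.633 -0.2    0.014]
top case_1_mid 0.5 [450. 210.] [ 0.513 -0.343  0.014]
top gauge_block_mid 0.72 [395. 169.] [ 0.637 -0.19   0.015]
top gauge_block_mid 0.42 [286. 188.] [0.589 0.132 0.015]
top tape_measure_mid 0.71 [447. 169.] [ 0.63  -0.339  0.029]
top black_marker_mid 0.71 [460. 261.] [ 0.365 -0.363  0.008]
top black_marker_mid 0.34 [206. 188.] [0.596 0.371 0.008]
scene swivel_axis 0.93 [271. 175.] [0.52  0.252 0.036]
scene fence_corner 0.59 [251. 166.] [0.5   0.34  0.036]
scene handle 0.78 [306. 178.] [0.577 0.132 0.066]
scene cover_hinge 0.92 [264. 156.] [0.545 0.321 0.07 ]
scene cover_hinge 0.3 [328. 251.] [ 0.413 -0.146  0.07 ]
scene cover_pad 0.55 [264. 139.] [0.567 0.344 0.12 ]
scene cover_pad 0.32 [430. 255.] [ 0.564 -0.363  0.12 ]
scene case_1_mid 0.82 [404. 284.] [ 0.514 -0.338  0.014]
scene gauge_block_mid 0.67 [327. 249.] [ 0.445 -0.107  0.015]
scene gauge_block_mid 0.57 [373. 324.] [ 0.364 -0.36   0.015]
scene gauge_block_mid 0.49 [391. 234.] [ 0.63  -0.199  0.015]
scene tape_measure_mid 0.62 [428. 256.] [ 0.63  -0.333  0.029]
scene black_marker_mid 0.63 [360. 269.] [ 0.469 -0.22   0.008]
scene black_marker_mid 0.6 [374. 321.] [ 0.376 -0.352  0.008]
```

Run:
```python
from h import *
a=cv2.imread('pics/top0.png')
cv2.imwrite('pics/topA.png',cv2.resize(a[150:262,180:300],None,fx=5,fy=5,interpolation=cv2.INTER_CUBIC))
cv2.imwrite('pics/topB.png',cv2.resize(a[100:280,300:500],None,fx=3.3,fy=3.3,interpolation=cv2.INTER_CUBIC))
a=cv2.imread('pics/scene0.png')
cv2.imwrite('pics/scA.png',cv2.resize(a[110:220,220:340],None,fx=5,fy=5,interpolation=cv2.INTER_CUBIC))
```

```text
(no output)
```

View pics/topA.png

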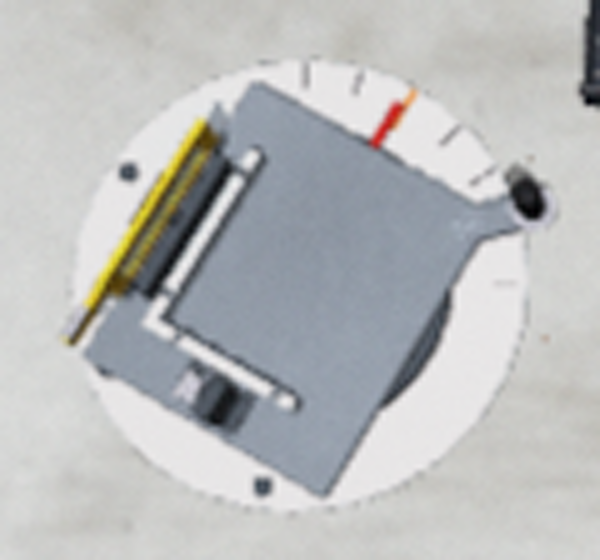

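View pics/topB.png

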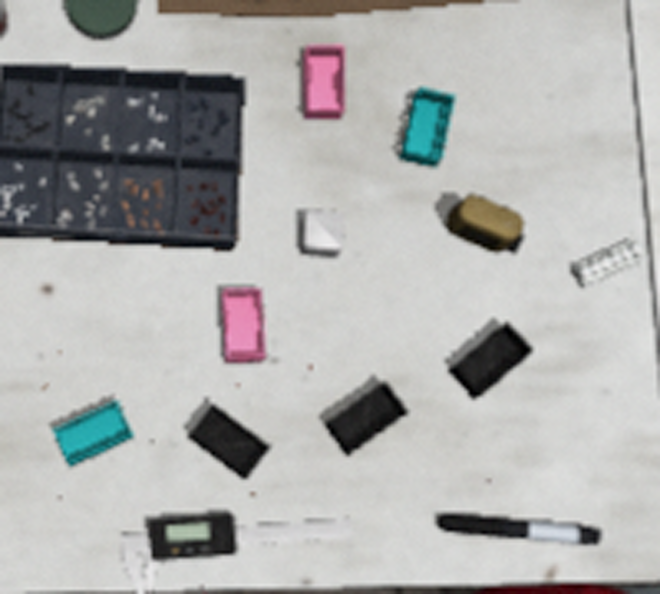

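View pics/scA.png

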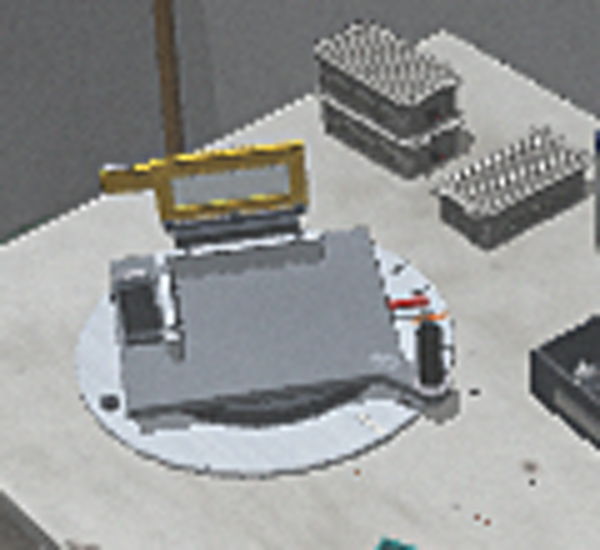

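```bash
cat >> h.py <<'E'
from scipy.optimize import minimize
def boxhull(d,x,y,yaw,z0=0,sz=(.034,.062,.028)):
    c,s=np.cos(yaw),np.sin(yaw);P=[]
    for i in(-.5,.5):
        for j in(-.5,.5):
            for k in(0,1):
                a,b=i*sz[0],j*sz[1];P.append(proj(d,[x+c*a-s*b,y+s*a+c*b,z0+k*sz[2]]))
    return cv2.convexHull(np.float32(P))
def fitbox(ds,guess,z0=0,thr=60,r=45):
    # yaw = direction of case x axis (short), length along yaw+90
    S=4
    ms=[]
    for d in ds:
        m=(d['img'].max(2)<thr).astype(np.uint8)
        u=proj(d,[guess[0],guess[1],z0+.014]);n,l,st,ce=cv2.connectedComponentsWithStats(m,connectivity=4)
        H,W=m.shape;yy,xx=np.mgrid[:H,:W]
        best=None
        lab=[k for k in range(1,n) if st[k,4]>60]
        k=min(lab,key=lambda k:np.hypot(*(ce[k]-u)))
        mm=(l==k).astype(np.uint8)
        ms.append(((mm),u))
    def cost(p):
        t=0
        for d,(mm,u) in zip(ds,ms):
            h=boxhull(d,*p,z0=z0);x0=int(u[0])-r;y0=int(u[1])-r
            c=np.zeros((2*r*S,2*r*S),np.uint8);cv2.fillConvexPoly(c,np.int32(np.round(((h[:,0]+.5-[x0,y0])*S)*16)),1,shift=4)
            mc=np.zeros((2*r,2*r),np.uint8)
            sub=mm[max(y0,0):y0+2*r,max(x0,0):x0+2*r];mc[max(0,-y0):max(0,-y0)+sub.shape[0],max(0,-x0):max(0,-x0)+sub.shape[1]]=sub
            M=cv2.resize(mc,None,fx=S,fy=S,interpolation=cv2.INTER_NEAREST)
            t+=1-(c&M).sum()/max(1,(c|M).sum())
        return t
    best=None
    for y0 in np.radians(np.arange(0,180,30)):
        s0=np.array([guess[0],guess[1],y0]);sim=np.array([s0,s0+[.015,0,0],s0+[0,.015,0],s0+[0,0,.4]])
        o=minimize(cost,s0,method='Nelder-Mead',options=dict(initial_simplex=sim,xatol=2e-4,fatol=1e-4,maxiter=150))
        if best is None or o.fun<best.fun: best=o
    return best.x[:2],np.degrees(best.x[2])%180,best.fun/len(ds)
E
python3 - <<'E'
from h import *
t=snap('top');s=snap('scene')
for g in [(.455,-.12),(.47,-.235),(.513,-.34)]:
    for ds in ([t],[s],[t,s]):
        print(fitbox(ds,g))
# disc
im=t['img'].astype(int)
m=((im.min(2)>185)).astype(np.uint8)
a=im[206,180:300];print(a[:,0].tolist()); print(im[150:262,239][:,0].tolist())
E
```

```text
(array([ 0.44796741, -0.10502623]), np.float64(141.1048019129628), np.float64(0.14428076256499134))
(array([ 0.455, -0.12 ]), np.float64(0.0), np.float64(1.0))
(array([ 0.44796741, -0.10502623]), np.float64(141.1048019129628), np.float64(0.5721403812824957))
(array([ 0.46597176, -0.22461469]), np.float64(34.14328983485195), np.float64(0.1293160325489333))
(array([ 0.47 , -0.235]), np.float64(0.0), np.float64(1.0))
(array([ 0.46597176, -0.22461469]), np.float64(34.14328983485195), np.float64(0.5646580162744667))
(array([ 0.51542935, -0.33772467]), np.float64(37.61398182489948), np.float64(0.12844809433564963))
(array([ 0.513, -0.34 ]), np.float64(0.0), np.float64(1.0))
(array([ 0.51542935, -0.33772467]), np.float64(37.61398182489948), np.float64(0.5642240471678248))
[213, 213, 212, 212, 216, 215, 214, 213, 212, 211, 213, 214, 211, 205, 215, 231, 231, 230, 221, 214, 204, 121, 82, 82, 85, 78, 62, 70, 85, 76, 45, 26, 85, 185, 232, 211, 136, 80, 112, 140, 144, 146, 144, 145, 145, 146, 146, 147, 144, 146, 144, 145, 144, 145, 145, 144, 143, 145, 141, 141, 142, 143, 141, 142, 144, 145, 148, 148, 144, 143, 144, 145, 149, 149, 147, 147, 146, 145, 145, 147, 147, 146, 150, 146, 145, 146, 150, 146, 149, 138, 125, 173, 224, 232, 231, 231, 231, 232, 225, 213, 213, 213, 212, 222, 229, 218, 209, 208, 209, 208, 209, 208, 207, 208, 212, 209, 209, 209, 211, 212]
[197, 198, 199, 198, 200, 203, 205, 205, 203, 204, 205, 204, 224, 231, 231, 231, 231, 230, 232, 214, 149, 139, 150, 147, 149, 147, 147, 142, 145, 147, 145, 145, 146, 144, 146, 140, 143, 142, 140, 143, 141, 139, 142, 142, 142, 140, 142, 139, 141, 143, 141, 141, 142, 143, 142, 145, 141, 145, 144, 146, 144, 145, 147, 149, 147, 147, 148, 147, 146, 146, 149, 152, 152, 153, 152, 151, 149, 152, 131, 105, 92, 94, 121, 146, 151, 151, 151, 150, 149, 149, 148, 150, 151, 149, 147, 147, 159, 214, 231, 231, 232, 230, 203, 198, 205, 206, 203, 206, 208, 210, 206, 203]
```

Run:
```python
from h import *
from scipy.optimize import least_squares
t=snap('top');s=snap('scene')
im=t['img'].astype(int)
def fit(d,m,z=.006):
    n,l,st,ce=cv2.connectedComponentsWithStats(m)
    k=1+np.argmax(st[1:,4])
    pts=cv2.convexHull(np.float32(np.argwhere(l==k)[:,::-1]))[:,0]
    P=np.array([at_z(d,p,z)[:2] for p in pts])
    o=least_squares(lambda c:np.hypot(*(P-c[:2]).T)-c[2],[.535,.275,.135],loss='soft_l1',f_scale=.002)
    return o.x,np.round(o.fun*1e3,1)
m=np.zeros(im.shape[:2],np.uint8);m[155:258,185:295]=(im.min(2)>222)[155:258,185:295]
m=cv2.morphologyEx(m,cv2.MORPH_CLOSE,np.ones((5,5)))
print(fit(t,m))
si=s['img'].astype(int);print(si[190,230:330].tolist()[::6]); print(si[269,355:368].tolist())
```

```text
(array([0.53735437, 0.27086676, 0.13112263]), array([ 0.6,  0.6,  0.4,  0.8,  0.3,  0.1,  0.1,  0.1, -0.7, -0.7, -0.4,
       -0.3, -0.2,  0.1,  0. ,  0.5,  0.5,  0.4, -0.7, -9. , -0.3,  0.8]))
[[189, 189, 189], [194, 193, 190], [73, 79, 80], [141, 147, 157], [132, 138, 145], [80, 80, 85], [88, 91, 95], [90, 95, 99], [98, 103, 110], [65, 66, 69], [145, 150, 156], [215, 225, 234], [110, 110, 115], [94, 96, 97], [199, 202, 200], [195, 198, 196], [197, 199, 196]]
[[78, 77, 77], [76, 77, 73], [79, 76, 76], [75, 76, 75], [75, 76, 74], [76, 76, 74], [73, 75, 73], [75, 74, 75], [74, 73, 74], [69, 69, 66], [71, 68, 68], [67, 64, 64], [61, 61, 61]]
```

Run:
```python
from h import *
t=snap('top');s=snap('scene')
A=np.array([.537,.271])
for n,p,z in [('m90',(305,75),.006),('75',(360,82),.006),('60',(410,93),.006),('45',(453,135),.006),('30',(483,177),.006),('0',(505,283),.006),('ptr',(377,142),.03),('ptrtip',(402,103),.03),('handletop',(526,200),.084),('c',(160,325),.058),('bf_end',(258,158),.058),('sf_end',(290,400),.058)]:
    q=at_z(t,(180+p[0]/5-.4,150+p[1]/5-.4),z)[:2]-A
    print(n,np.round(q,3),np.round(np.degrees(np.arctan2(q[1],q[0])),1),round(np.hypot(*q),3))
for g in [(.448,-.105),(.466,-.2246),(.515,-.338)]:
    for ds in ([t],[s]):
        print(fitbox(ds,g,thr=60 if ds[0] is t else 100))
```

```text
m90 [ 0.127 -0.003] -1.1 0.127
75 [ 0.122 -0.036] -16.2 0.127
60 [ 0.115 -0.066] -29.8 0.132
45 [ 0.088 -0.091] -46.0 0.127
30 [ 0.062 -0.109] -60.3 0.126
0 [-0.002 -0.122] -90.8 0.122
ptr [ 0.08 -0.05] -32.0 0.094
ptrtip [ 0.103 -0.064] -32.1 0.121
handletop [ 0.032 -0.142] -77.3 0.145
c [-0.03   0.068] 113.6 0.074
bf_end [0.065 0.014] 12.2 0.067
sf_end [-0.074 -0.006] -175.4 0.074
(array([ 0.4487194 , -0.10508985]), np.float64(141.24125702430754), np.float64(0.14749837556855105))
(array([ 0.44544608, -0.10775193]), np.float64(141.0878180655634), np.float64(0.0792844522968198))
(array([ 0.46652631, -0.22606532]), np.float64(34.0593637597854), np.float64(0.12999560825647782))
(array([ 0.46374285, -0.22810738]), np.float64(34.29243847209452), np.float64(0.06081195855274335))
(array([ 0.51501806, -0.33752394]), np.float64(37.02691910980762), np.float64(0.12621977089520575))
(array([ 0.51231236, -0.33946991]), np.float64(38.597136933423684), np.float64(0.06292203806015961))
```

```bash
cat >> h.py <<'E'
from scipy.spatial.transform import Rotation as Ro
def st():
    o=ctrl.get_obs();R=Ro.from_rotvec(o['tool_rot']).as_matrix()
    print('t',round(o['t'],2),'pos',np.round(o['tool_pos'],4),'jaw dir',round(np.degrees(np.arctan2(R[1,2],R[0,2])),1),'op',round(o['opening'],4),'F',np.round(o['contact_force'],1),'q',np.round(o['q'],2));return o
E
python3 -c "
from h import *
st()"
```

```text
t 1.45 pos [0.1466 0.6075 0.2313] jaw dir 76.4 op 0.0855 F [-0.1  0.4 -0.7] q [ 1.22  0.05  1.61  0.    1.48 -0.12]
```

play_rows --moves '[{"x":2.0,"y":-2.5,"turn":-3.5},{"x":2.4,"y":-2.7,"turn":-3.5},{"x":2.4,"y":-2.7,"turn":-3.5},{"x":2.4,"y":-2.7,"turn":-3.5},{"x":2.4,"y":-2.7,"turn":-3.5},{"x":2.4,"y":-2.7,"turn":-3.5},{"x":2.4,"y":-2.7,"turn":-3.5},{"x":2.4,"y":-2.7,"turn":-3.5}]'

```text
invalid input
```

play_rows --moves '[{"x":2.4,"y":-2.7,"turn":-3.5},{"x":2.4,"y":-2.7,"turn":-3.5},{"x":2.4,"y":-2.7,"turn":-3.5},{"x":2.4,"y":-2.7,"turn":-3.5},{"x":2.4,"y":-2.7,"turn":-3.5},{"x":2.4,"y":-2.7,"turn":-3.5},{"x":2.4,"y":-2.7,"turn":-3.5},{"x":2.4,"y":-2.7,"turn":-3.5}]'

```text
invalid input
```

```bash
python3 -c "
from h import *
st();snap('wrist','w1.png')"
```

```text
t 1.45 pos [0.1466 0.6075 0.2313] jaw dir 76.4 op 0.0855 F [-0.1  0.4 -0.7] q [ 1.22  0.05  1.61  0.    1.48 -0.12]
```

View pics/w1.png

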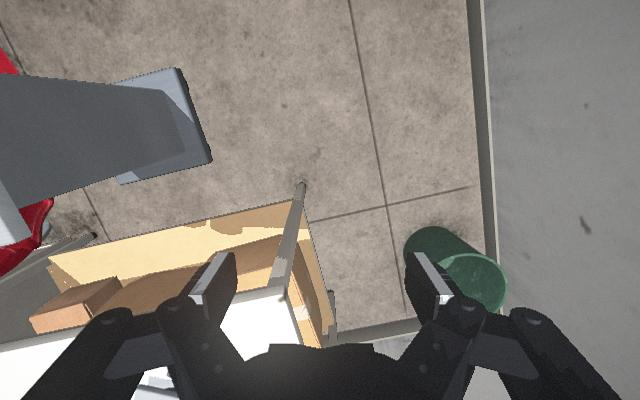

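play_rows --moves '[{"x":2.0,"y":-2.5,"z":0,"turn":-3.5,"jaw":8.5},{"x":2.4,"y":-2.7,"z":0,"turn":-3.5,"jaw":8.5},{"x":2.4,"y":-2.7,"z":0,"turn":-3.5,"jaw":8.5},{"x":2.4,"y":-2.7,"z":0,"turn":-3.5,"jaw":8.5},{"x":2.4,"y":-2.7,"z":0,"turn":-3.5,"jaw":8.5},{"x":2.4,"y":-2.7,"z":0,"turn":-3.5,"jaw":8.5},{"x":2.4,"y":-2.7,"z":0,"turn":-3.5,"jaw":8.5},{"x":2.4,"y":-2.7,"z":0,"turn":-3.5,"jaw":8.5}]'

```text
t: 2.17
tool_pos: [0.3355, 0.3922, 0.2316]
tool_rot: [-1.494, 0.569, -0.57]
contact_force: [0.4, 0.2, -0.6]
opening: 0.0851
```

play_rows --moves '[{"x":2.4,"y":-2.7,"z":0,"turn":-3.5,"jaw":5},{"x":2.4,"y":-2.7,"z":0,"turn":-3.5,"jaw":5},{"x":2.4,"y":-2.7,"z":0,"turn":-3.5,"jaw":5},{"x":2.4,"y":-2.7,"z":0,"turn":-3.5,"jaw":5},{"x":2.4,"y":-2.7,"z":0,"turn":-3.5,"jaw":5},{"x":2.4,"y":-2.7,"z":0,"turn":-3.5,"jaw":5},{"x":2.4,"y":-2.7,"z":0,"turn":-3.5,"jaw":5},{"x":2.4,"y":-2.7,"z":0,"turn":-3.5,"jaw":5}]'

```text
t: 2.83
tool_pos: [0.5276, 0.176, 0.2315]
tool_rot: [-1.355, 0.945, -0.945]
contact_force: [0.3, 1.1, 0.8]
opening: 0.0499
```

```bash
python3 -c "
from h import *
st();d=snap('wrist','w1.png')
for q,z in (('handle',.066),('swivel_axis',.036),('fence_corner',.036)):
  for r in pinpoint('wrist',q): print(q,r['score'],r['point'],at_z(d,r['point'],z))"
```

```text
t 2.83 pos [0.5276 0.176  0.2315] jaw dir 20.2 op 0.0499 F [0.3 1.1 0.8] q [ 0.19 -0.11  1.77  0.    1.48 -0.17]
handle 0.58 [342.5, 232.9] [0.57369273 0.12551773 0.066     ]
swivel_axis 0.76 [358.6, 100.3] [0.53888437 0.26814827 0.036     ]
fence_corner 0.65 [358.7, 22.9] [0.51023392 0.33768215 0.036     ]
```

View pics/w1.png

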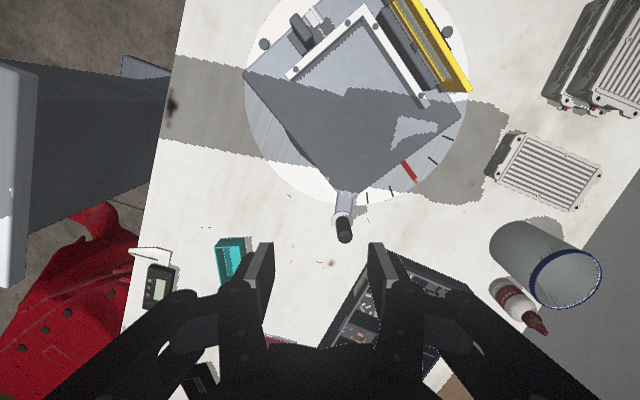

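play_rows --moves '[{"x":2.2,"y":-2.4,"z":-2,"turn":-3,"jaw":4},{"x":2.3,"y":-2.35,"z":-2,"turn":-3,"jaw":4},{"x":0,"y":0,"z":-2,"turn":0,"jaw":4},{"x":0,"y":0,"z":-2,"turn":0,"jaw":4},{"x":0,"y":0,"z":-2,"turn":0,"jaw":4},{"x":0,"y":0,"z":-2,"turn":0,"jaw":4},{"x":0,"y":0,"z":0,"turn":0,"jaw":4}]'

```text
t: 3.62
tool_pos: [0.5675, 0.1312, 0.1063]
tool_rot: [-1.325, 1.026, -1.015]
contact_force: [-0.9, 0.8, -0.2]
opening: 0.0398
```

```bash
python3 -c "
from h import *
st();d=snap('wrist','w2.png')"
```

```text
t 3.62 pos [0.5675 0.1312 0.1063] jaw dir 14.6 op 0.0398 F [-0.9  0.8 -0.2] q [ 0.1   0.07  1.81  0.    1.27 -0.16]
```

View pics/w2.png

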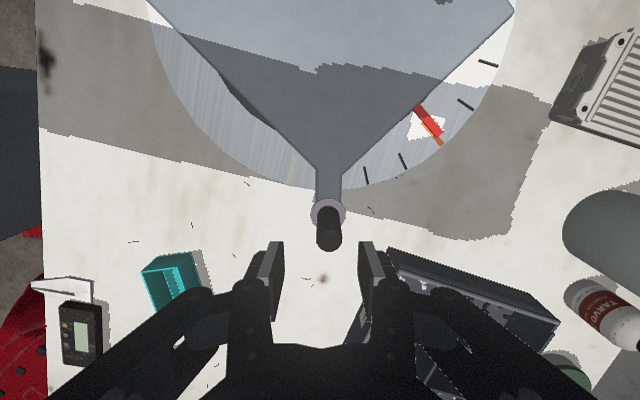

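play_rows --moves '[{"x":0.5,"y":-0.3,"z":-1.7,"turn":0,"jaw":4},{"x":0,"y":0,"z":-1.7,"turn":0,"jaw":4},{"x":0,"y":0,"z":-1.7,"turn":0,"jaw":4},{"x":0,"y":0,"z":0,"turn":0,"jaw":3},{"x":0,"y":0,"z":0,"turn":0,"jaw":3}]'

```text
t: 4.08
tool_pos: [0.5764, 0.1278, 0.0611]
tool_rot: [-1.318, 1.021, -1.021]
contact_force: [0.3, -0.1, 0.6]
opening: 0.03
```

```bash
python3 -c "
from h import *
st()
A=np.array([.538,.270]);p=None
for a in range(-76,-145,-6):
  q=A+.1455*np.array([np.cos(np.radians(a)),np.sin(np.radians(a))])
  print(a,np.round(q,4),None if p is None else np.round((q-p)*100,2));p=q
d=snap('wrist','w3.png')"
```

```text
t 4.08 pos [0.5764 0.1278 0.0611] jaw dir 14.5 op 0.03 F [ 0.3 -0.1  0.6] q [ 0.09  0.14  1.82  0.    1.18 -0.16]
-76 [0.5732 0.1288] None
-82 [0.5582 0.1259] [-1.49 -0.29]
-88 [0.5431 0.1246] [-1.52 -0.13]
-94 [0.5279 0.1249] [-1.52  0.03]
-100 [0.5127 0.1267] [-1.51  0.19]
-106 [0.4979 0.1301] [-1.48  0.34]
-112 [0.4835 0.1351] [-1.44  0.5 ]
-118 [0.4697 0.1415] [-1.38  0.64]
-124 [0.4566 0.1494] [-1.31  0.78]
-130 [0.4445 0.1585] [-1.22  0.92]
-136 [0.4333 0.1689] [-1.11  1.04]
-142 [0.4233 0.1804] [-1.    1.15]
```

View pics/w3.png

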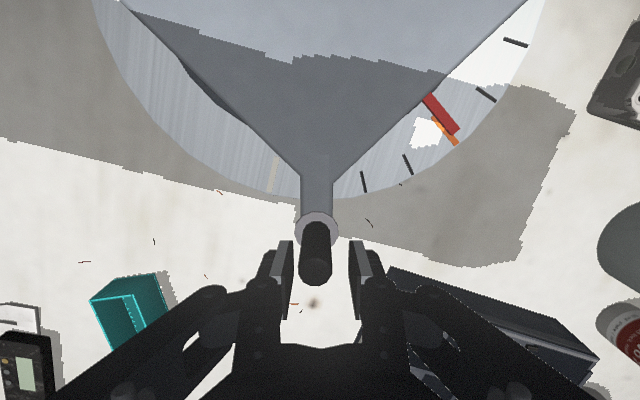

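play_rows --moves '[{"x":-0.3,"y":0.1,"z":-0.9,"turn":0,"jaw":3},{"x":-1.49,"y":-0.29,"z":0,"turn":-6,"jaw":3},{"x":-1.52,"y":-0.13,"z":0,"turn":-6,"jaw":3},{"x":-1.52,"y":0.03,"z":0,"turn":-6,"jaw":3},{"x":-1.51,"y":0.19,"z":0,"turn":-6,"jaw":3},{"x":0,"y":0,"z":0,"turn":0,"jaw":3}]'

```text
t: 4.63
tool_pos: [0.5118, 0.1265, 0.0519]
tool_rot: [-1.125, 1.332, -1.332]
contact_force: [-0.1, -0.8, -0.7]
opening: 0.0299
```

```bash
python3 -c "
from h import *
st()
d=snap('wrist','w4.png')"
```

```text
t 4.63 pos [0.5118 0.1265 0.0519] jaw dir -9.6 op 0.0299 F [-0.1 -0.8 -0.7] q [0.1  0.   1.98 0.   1.16 0.27]
```

View pics/w4.png

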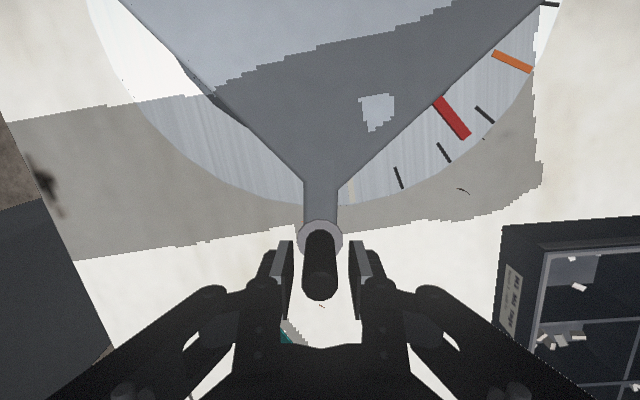

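play_rows --moves '[{"x":-1.48,"y":0.34,"z":0,"turn":-6,"jaw":3},{"x":-1.44,"y":0.5,"z":0,"turn":-6,"jaw":3},{"x":-1.38,"y":0.64,"z":0,"turn":-6,"jaw":3},{"x":-1.31,"y":0.78,"z":0,"turn":-6,"jaw":3},{"x":-1.22,"y":0.92,"z":0,"turn":-6,"jaw":3},{"x":-1.11,"y":1.04,"z":0,"turn":-6,"jaw":3},{"x":-0.5,"y":0.57,"z":0,"turn":-3,"jaw":3},{"x":0,"y":0,"z":0,"turn":0,"jaw":3}]'

```text
t: 5.35
tool_pos: [0.4291, 0.1747, 0.052]
tool_rot: [-0.682, 1.798, -1.798]
contact_force: [-0.2, -0.7, -0.5]
opening: 0.0298
```

play_rows --moves '[{"x":0.4,"y":-0.46,"z":0,"turn":3,"jaw":4},{"x":0,"y":0,"z":0,"turn":0,"jaw":5},{"x":0,"y":0,"z":0,"turn":0,"jaw":5},{"x":0,"y":0,"z":0,"turn":0,"jaw":5}]'

```text
t: 5.68
tool_pos: [0.4333, 0.1692, 0.0515]
tool_rot: [-0.721, 1.767, -1.766]
contact_force: [-0.4, 0.5, -0.4]
opening: 0.0498
```

```bash
python3 -c "
from h import *
st()
d=snap('wrist','w5.png')
for r in pinpoint('wrist','handle'): print(r['score'],at_z(d,r['point'],.066))"
```

```text
t 5.68 pos [0.4333 0.1692 0.0515] jaw dir -45.6 op 0.0498 F [-0.4  0.5 -0.4] q [ 0.21 -0.15  2.13  0.    1.16  1.01]
0.63 [0.43400105 0.16790555 0.066     ]
```

View pics/w5.png

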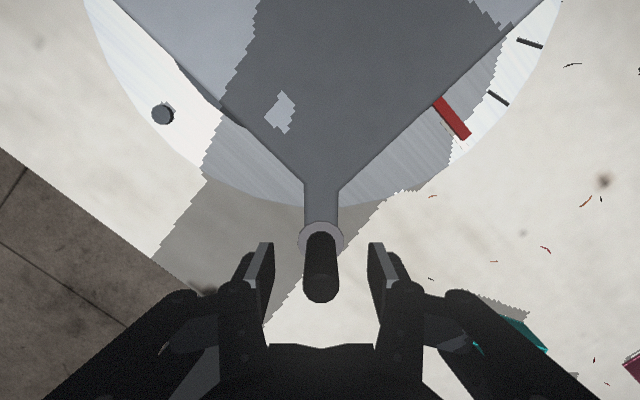

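play_rows --moves '[{"x":0,"y":0,"z":4,"turn":0,"jaw":5},{"x":0,"y":0,"z":4,"turn":4,"jaw":5},{"x":0.2,"y":-1.5,"z":3.5,"turn":7,"jaw":5},{"x":0.2,"y":-3.5,"z":2,"turn":7,"jaw":6},{"x":0.2,"y":-4,"z":0,"turn":7,"jaw":6},{"x":0.2,"y":-4,"z":0,"turn":7,"jaw":6},{"x":0.2,"y":-4,"z":0,"turn":7,"jaw":6},{"x":0.2,"y":-4,"z":0,"turn":7,"jaw":6}]'

```text
t: 6.45
tool_pos: [0.4445, -0.0173, 0.1851]
tool_rot: [-1.178, 1.255, -1.257]
contact_force: [0.3, 1.0, -0.1]
opening: 0.0597
```

play_rows --moves '[{"x":0.2,"y":-4,"z":0,"turn":7,"jaw":6},{"x":0.2,"y":-4,"z":0,"turn":7,"jaw":6},{"x":0.2,"y":-4,"z":0,"turn":7,"jaw":6},{"x":0.2,"y":-4,"z":0,"turn":7,"jaw":6},{"x":0.2,"y":-2,"z":0,"turn":6,"jaw":6},{"x":0,"y":0,"z":0,"turn":0,"jaw":6}]'

```text
t: 6.95
tool_pos: [0.4543, -0.1836, 0.1849]
tool_rot: [-1.398, 0.853, -0.854]
contact_force: [0.8, 0.8, 0.3]
opening: 0.0601
```

```bash
python3 -c "
from h import *
st()
w=snap('wrist','w6.png');t=snap('top','top6.png');s=snap('scene','sc6.png')
a=cv2.imread('pics/top6.png')
cv2.imwrite('pics/topA6.png',cv2.resize(a[150:262,180:300],None,fx=5,fy=5,interpolation=cv2.INTER_CUBIC))
for n,d in (('top',t),('scene',s)):
  for q,z in (('fence_corner',.036),('swivel_axis',.036),('cover_hinge',.07),('cover_pad',.12),('handle',.066)):
    for r in pinpoint(n,q)[:1]: print(n,q,round(r['score'],2),np.round(at_z(d,r['point'],z),4))
"
```

```text
t 6.95 pos [ 0.4543 -0.1836  0.1849] jaw dir 27.2 op 0.0601 F [0.8 0.8 0.3] q [-0.54 -0.25  1.97 -0.    1.42 -1.01]
top fence_corner 0.68 [0.5884 0.3299 0.036 ]
top swivel_axis 0.79 [0.5351 0.2782 0.036 ]
top cover_hinge 0.83 [0.6014 0.2832 0.07  ]
top cover_pad 0.69 [0.6057 0.2778 0.12  ]
top handle 0.65 [0.439  0.1675 0.066 ]
scene fence_corner 0.68 [0.5754 0.3267 0.036 ]
scene swivel_axis 0.6 [0.5169 0.2593 0.036 ]
scene cover_hinge 0.84 [0.595  0.2651 0.07  ]
scene cover_pad 0.59 [0.6003 0.2742 0.12  ]
scene handle 0.59 [0.4426 0.1676 0.066 ]
```

View pics/w6.png

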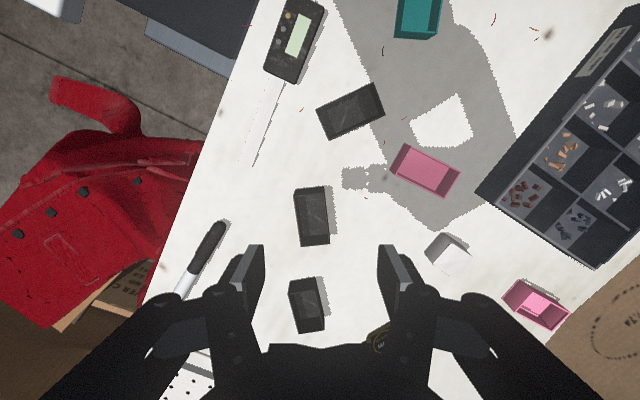

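View pics/topA6.png

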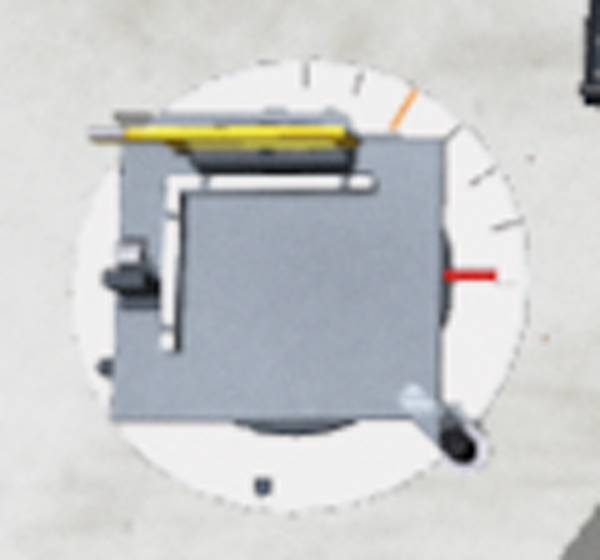

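View pics/sc6.png

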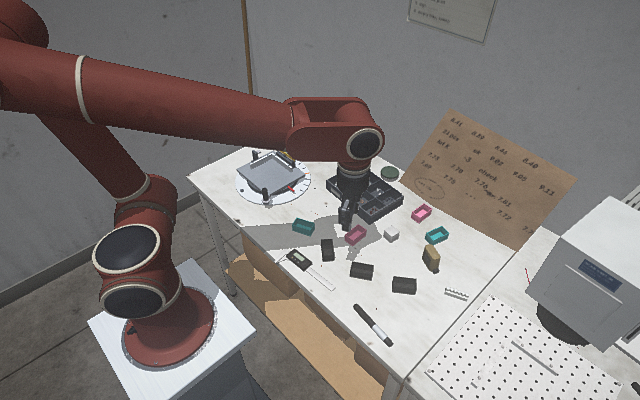

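```bash
python3 -c "
from h import *
t=snap('top');s=snap('scene')
for n,p,z in [('corner',(184,192),.058),('cornerlow',(184,192),.036),('bfend',(376,192),.036),('bfrontmidtop',(280,192),.058),('sfend',(182,350),.036),('plateR',(443,300),.036),('plateB',(300,419),.036),('plateBR?',(443,419),.036)]:
    print(n,np.round(at_z(t,(180+p[0]/5-.4,150+p[1]/5-.4),z),4))
for g in [(.447,-.1065),(.465,-.227),(.5135,-.3385)]:
  print(fitbox([t],g),fitbox([s],g,thr=100))
"
```

```text
corner [0.5835 0.3272 0.058 ]
cornerlow [0.5881 0.3325 0.036 ]
bfend [0.5855 0.2208 0.036 ]
bfrontmidtop [0.5822 0.2722 0.058 ]
sfend [0.4957 0.3318 0.036 ]
plateR [0.5212 0.1819 0.036 ]
plateB [0.4545 0.2635 0.036 ]
plateBR? [0.4527 0.1819 0.036 ]
(array([ 0.45057579, -0.10323884]), np.float64(142.7533571237332), np.float64(0.18727076591154257)) (array([ 0.44567748, -0.10693767]), np.float64(140.33039982853143), np.float64(0.07045707915273136))
(array([ 0.4561628 , -0.22401106]), np.float64(160.15011230164993), np.float64(0.6868241557145234)) (array([ 0.46372338, -0.22724421]), np.float64(34.717774006607954), np.float64(0.08515731874145005))
(array([ 0.44403214, -0.22817215]), np.float64(109.71706982493808), np.float64(0.7197602615328732)) (array([ 0.51223971, -0.33906671]), np.float64(37.5257252604005), np.float64(0.09675925925925921))
```

play_rows --moves '[{"x":0.5,"y":-2.1,"z":-2,"turn":3.5,"jaw":6},{"x":0.5,"y":-2.2,"z":-2,"turn":3.5,"jaw":6},{"x":0,"y":0,"z":-2.5,"turn":0,"jaw":6},{"x":0,"y":0,"z":-2.5,"turn":0,"jaw":6},{"x":0,"y":0,"z":0,"turn":0,"jaw":6}]'

```text
t: 8.12
tool_pos: [0.461, -0.2212, 0.0891]
tool_rot: [-1.433, 0.767, -0.751]
contact_force: [-1.0, 0.3, -0.3]
opening: 0.0603
```

```bash
python3 -c "
from h import *
st()
w=snap('wrist','w7.png')
for r in pinpoint('wrist','case_1_mid')+find_in('wrist','case_1_mid'): print(round(r['score'],2),np.round(r['point']),np.round(at_z(w,r['point'],.014),4))
"
```

```text
t 8.12 pos [ 0.461  -0.2212  0.0891] jaw dir 34.2 op 0.0603 F [-1.   0.3 -0.3] q [-0.59 -0.08  1.99 -0.    1.24 -1.19]
0.75 [294. 323.] [ 0.5028 -0.326   0.014 ]
```

View pics/w7.png

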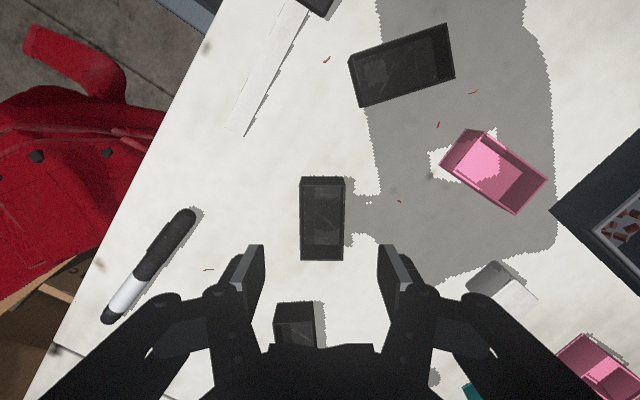

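```bash
python3 -c "
from h import *
w=snap('wrist')
print(fitbox([w],(.4645,-.227),thr=75,r=80))
print(at_z(w,(322,221),.028), at_z(w,(322,219),.014))
print(boxhull(w,.4645,-.227,np.radians(34.4))[:,0])
"
```

```text
(array([ 0.46602552, -0.22759462]), np.float64(33.803412942004854), np.float64(0.07009999658714716))
[ 0.4709037  -0.23000291  0.028     ] [ 0.47314987 -0.23317877  0.014     ]
[[340.03482 174.3982 ]
 [338.69852 249.69482]
 [296.48788 249.80774]
 [294.13464 174.53012]
 [297.0499  166.98184]
 [337.8913  166.86363]]
```

```bash
python3 -c "
from h import *
st()
w=snap('wrist','w8.png')
print(fitbox([w],(.4645,-.227),thr=75,r=80)); print(boxhull(w,.466,-.2276,np.radians(34))[:,0])
"
```

```text
t 8.32 pos [ 0.4654 -0.2236  0.0966] jaw dir 34.3 op 0.0598 F [ 0.5 -0.7  1.1] q [-0.59 -0.09  1.98  0.    1.24 -1.19]
(array([ 0.46611442, -0.22755592]), np.float64(34.21344993337801), np.float64(0.06928716483667785))
[[340.9656  175.07033]
 [339.00793 249.9049 ]
 [296.9987  249.7633 ]
 [295.28085 174.89183]
 [298.03296 167.27382]
 [338.70633 167.43495]]
```

View pics/w8.png

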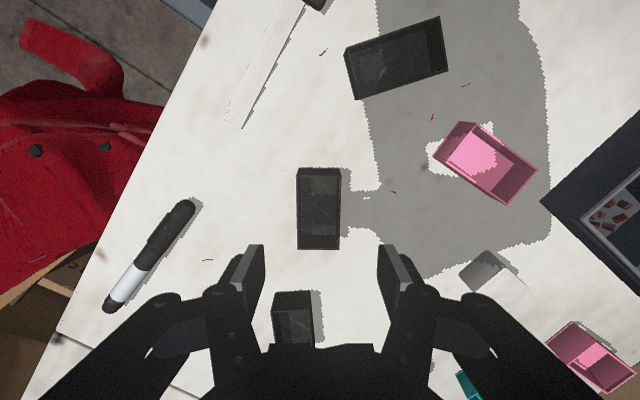

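play_rows --moves '[{"x":-0.4,"y":0.3,"z":-2.2,"turn":0,"jaw":6},{"x":0,"y":0,"z":-2.5,"turn":0,"jaw":6},{"x":0,"y":0,"z":-2.5,"turn":0,"jaw":6},{"x":0,"y":0,"z":-1.4,"turn":0,"jaw":6},{"x":0,"y":0,"z":0,"turn":0,"jaw":6},{"x":0,"y":0,"z":0,"turn":0,"jaw":3},{"x":0,"y":0,"z":0,"turn":0,"jaw":3},{"x":0,"y":0,"z":0,"turn":0,"jaw":3}]' --squeeze 30

```text
t: 9.03
tool_pos: [0.4623, -0.2212, 0.0114]
tool_rot: [-1.435, 0.754, -0.762]
contact_force: [0.3, -0.5, -0.3]
opening: 0.0331
```

```bash
python3 -c "
from h import *
st()
w=snap('wrist','w9.png')
"
```

```text
t 9.03 pos [ 0.4623 -0.2212  0.0114] jaw dir 34.3 op 0.0331 F [ 0.3 -0.5 -0.3] q [-0.59  0.03  2.03  0.    1.07 -1.19]
```

View pics/w9.png

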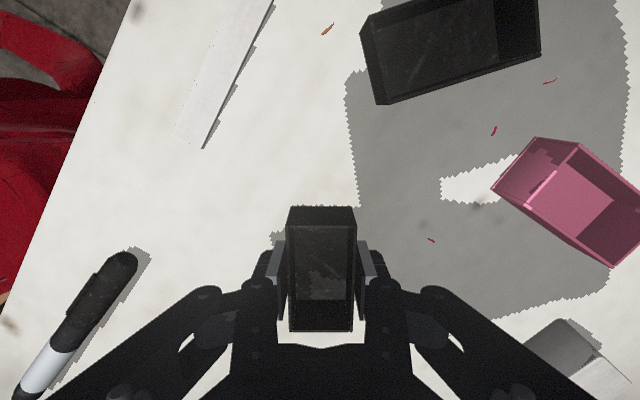

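play_rows --moves '[{"x":0,"y":0,"z":3,"turn":0,"jaw":3},{"x":0,"y":0,"z":4,"turn":0,"jaw":3},{"x":0.4,"y":2,"z":3,"turn":4,"jaw":3},{"x":0.5,"y":3,"z":2,"turn":4,"jaw":3},{"x":0.6,"y":3.8,"z":1,"turn":4,"jaw":3},{"x":0.6,"y":3.8,"z":0,"turn":4,"jaw":3},{"x":0.6,"y":3.8,"z":0,"turn":4,"jaw":3},{"x":0.6,"y":3.8,"z":0,"turn":4,"jaw":3}]'

```text
t: 9.75
tool_pos: [0.494, -0.0165, 0.1406]
tool_rot: [-1.527, 0.429, -0.434]
contact_force: [0.9, -0.6, -0.9]
opening: 0.0334
```

play_rows --moves '[{"x":0.6,"y":3.8,"z":0,"turn":4,"jaw":3},{"x":0.6,"y":3.8,"z":0,"turn":4,"jaw":3},{"x":0.6,"y":3.8,"z":0,"turn":4,"jaw":3},{"x":0.6,"y":3.8,"z":0,"turn":4,"jaw":3},{"x":0.6,"y":3.8,"z":0,"turn":4,"jaw":3},{"x":0.6,"y":3.8,"z":0,"turn":4,"jaw":3},{"x":0.6,"y":3.5,"z":0,"turn":4,"jaw":3},{"x":0,"y":0,"z":0,"turn":0,"jaw":3}]'

```text
t: 10.42
tool_pos: [0.536, 0.2504, 0.1402]
tool_rot: [-1.567, 0.043, -0.047]
contact_force: [0.2, -1.2, -0.2]
opening: 0.0334
```

play_rows --moves '[{"x":0,"y":0,"z":0,"turn":0,"jaw":3},{"x":0,"y":0,"z":0,"turn":0,"jaw":3}]'

```text
t: 10.58
tool_pos: [0.5354, 0.245, 0.1392]
tool_rot: [-1.57, 0.051, -0.051]
contact_force: [0.3, -1.0, -0.4]
opening: 0.0335
```

```bash
python3 -c "
from h import *
st()
w=snap('wrist','w10.png')
for q,z in (('fence_corner',.036),('swivel_axis',.036),('cover_hinge',.07),('cover_pad',.12),('handle',.066)):
    for r in pinpoint('wrist',q)[:1]: print(q,round(r['score'],2),np.round(r['point']),np.round(at_z(w,r['point'],z),4))
"
```

```text
t 10.58 pos [0.5354 0.245  0.1392] jaw dir 86.3 op 0.0335 F [ 0.3 -1.  -0.4] q [ 0.3   0.04  1.78 -0.    1.32 -1.2 ]
fence_corner 0.96 [412. 243.] [0.5862 0.3265 0.036 ]
swivel_axis 0.98 [350. 200.] [0.5402 0.2699 0.036 ]
cover_pad 0.84 [374. 332.] [0.6081 0.2759 0.12  ]
handle 0.61 [202.  78.] [0.4349 0.1688 0.066 ]
```

View pics/w10.png

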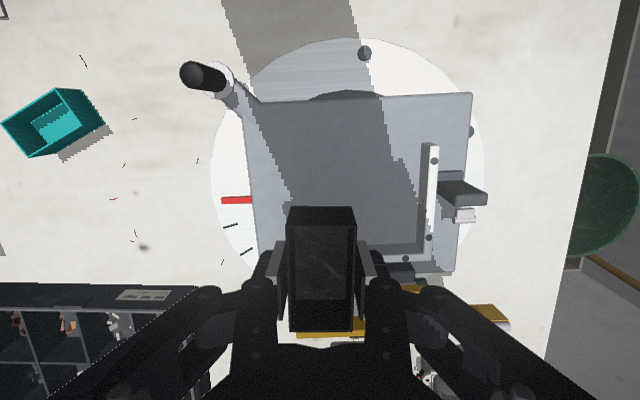

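play_rows --moves '[{"x":0.3,"y":2.1,"z":0,"turn":1.5,"jaw":3},{"x":0.25,"y":2.1,"z":-1,"turn":1.4,"jaw":3},{"x":0,"y":0,"z":-2.5,"turn":0,"jaw":3},{"x":0,"y":0,"z":-2.5,"turn":0,"jaw":3},{"x":0,"y":0,"z":-1.5,"turn":0,"jaw":3},{"x":0,"y":0,"z":0,"turn":0,"jaw":3},{"x":0,"y":0,"z":0,"turn":0,"jaw":3},{"x":0,"y":0,"z":0,"turn":0,"jaw":3}]'

```text
t: 11.55
tool_pos: [0.5418, 0.287, 0.0651]
tool_rot: [-1.57, 0.01, -0.013]
contact_force: [-1.0, 0.2, -0.8]
opening: 0.0333
```

```bash
python3 -c "
from h import *
st()
w=snap('wrist','w11.png')
"
```

```text
t 11.55 pos [0.5418 0.287  0.0651] jaw dir 89.1 op 0.0333 F [-1.   0.2 -0.8] q [ 0.37  0.18  1.77 -0.    1.19 -1.19]
```

View pics/w11.png

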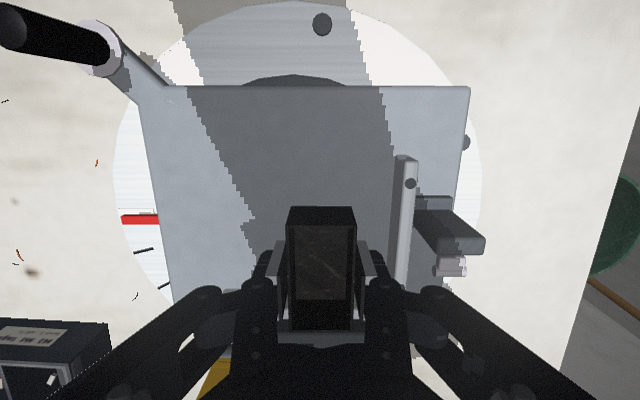

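play_rows --moves '[{"x":0,"y":0,"z":-1,"turn":0,"jaw":3},{"x":0,"y":0,"z":-0.7,"turn":0,"jaw":3},{"x":0,"y":0,"z":0,"turn":0,"jaw":3},{"x":0,"y":0,"z":0,"turn":0,"jaw":3},{"x":0,"y":0,"z":0,"turn":0,"jaw":4.6},{"x":0,"y":0,"z":0,"turn":0,"jaw":4.6},{"x":0,"y":0,"z":0,"turn":0,"jaw":4.6}]'

```text
t: 12.18
tool_pos: [0.5406, 0.2869, 0.0465]
tool_rot: [-1.571, 0.012, -0.011]
contact_force: [-0.3, 0.2, 0.0]
opening: 0.0459
```

play_rows --moves '[{"x":0,"y":0,"z":2,"turn":0,"jaw":4.6},{"x":0,"y":0,"z":4,"turn":0,"jaw":4.6},{"x":0,"y":0,"z":4,"turn":0,"jaw":5},{"x":0,"y":-1,"z":0,"turn":0,"jaw":5},{"x":-1.5,"y":-3,"z":0,"turn":0,"jaw":5},{"x":0,"y":0,"z":0,"turn":0,"jaw":2},{"x":0,"y":0,"z":0,"turn":0,"jaw":0},{"x":0,"y":0,"z":0,"turn":0,"jaw":0}]'

```text
t: 12.85
tool_pos: [0.5258, 0.247, 0.1465]
tool_rot: [-1.57, 0.012, -0.012]
contact_force: [0.8, 0.5, -0.7]
opening: 0.0142
```

```bash
python3 -c "
from h import *
st()
w=snap('wrist','w12.png')
print(fitbox([w],(.5485,.287),thr=70,r=90,z0=.036))
for q,z in (('fence_corner',.036),('swivel_axis',.036),('cover_hinge',.07),('cover_pad',.12),('case_1_mid',.05)):
    for r in pinpoint('wrist',q)[:1]: print(q,round(r['score'],2),np.round(r['point']),np.round(at_z(w,r['point'],z),4))
"
```

```text
t 12.85 pos [0.5258 0.247  0.1465] jaw dir 89.1 op 0.0142 F [ 0.8  0.5 -0.7] q [ 0.31  0.02  1.8   0.    1.33 -1.25]
(array([0.5485, 0.287 ]), np.float64(0.0), np.float64(1.0))
fence_corner 0.79 [406. 250.] [0.5836 0.3284 0.036 ]
swivel_axis 0.94 [348. 211.] [0.5422 0.2709 0.036 ]
```

View pics/w12.png

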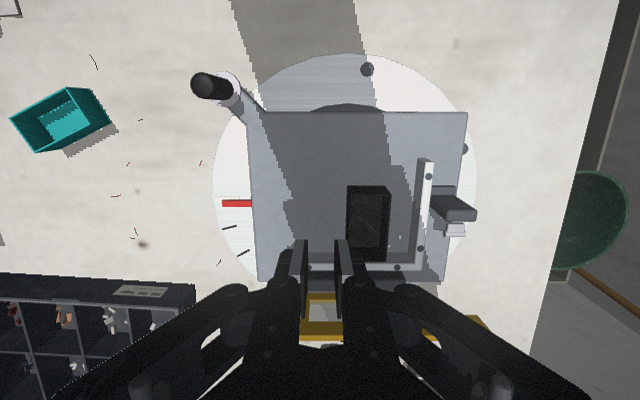

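play_rows --moves '[{"x":1.8,"y":-0.5,"z":0,"turn":0,"jaw":0},{"x":0,"y":0,"z":-2.5,"turn":0,"jaw":0},{"x":0,"y":0,"z":-2.5,"turn":0,"jaw":0},{"x":0,"y":0,"z":-2.5,"turn":0,"jaw":0},{"x":0,"y":0,"z":-2.5,"turn":0,"jaw":0},{"x":0,"y":0,"z":0,"turn":0,"jaw":0},{"x":0,"y":0,"z":0,"turn":0,"jaw":0}]'

```text
t: 13.73
tool_pos: [0.5426, 0.2418, 0.0451]
tool_rot: [-1.572, 0.014, -0.008]
contact_force: [-0.4, -0.9, 0.5]
opening: -0.0002
```

```bash
python3 -c "
from h import *
st()
w=snap('wrist','w13.png')
"
```

```text
t 13.73 pos [0.5426 0.2418 0.0451] jaw dir 89.2 op -0.0002 F [-0.4 -0.9  0.5] q [ 0.29  0.17  1.82  0.    1.16 -1.26]
```

View pics/w13.png

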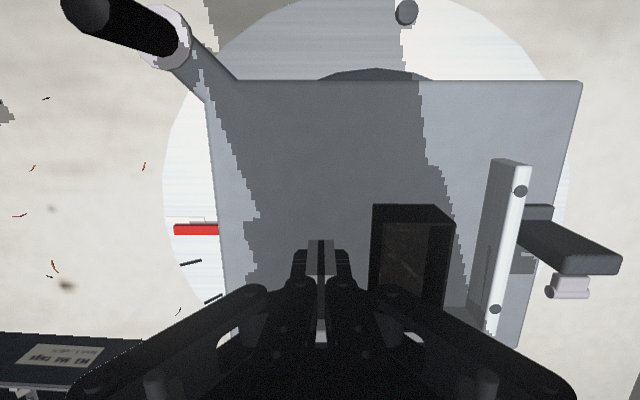

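play_rows --moves '[{"x":0.2,"y":0.6,"z":0,"turn":0,"jaw":0},{"x":0,"y":0.6,"z":0,"turn":0,"jaw":0},{"x":0,"y":0.5,"z":0,"turn":0,"jaw":0},{"x":0,"y":0.5,"z":0,"turn":0,"jaw":0},{"x":0,"y":0.5,"z":0,"turn":0,"jaw":0},{"x":0,"y":0.4,"z":0,"turn":0,"jaw":0},{"x":0,"y":0.3,"z":0,"turn":0,"jaw":0},{"x":0,"y":0,"z":0,"turn":0,"jaw":0}]'

```text
t: 14.45
tool_pos: [0.5458, 0.2767, 0.0467]
tool_rot: [-1.571, 0.011, -0.011]
contact_force: [0.1, 0.2, 0.2]
opening: -0.0
```

```bash
python3 -c "
from h import *
st()
w=snap('wrist','w14.png')
"
```

```text
t 14.45 pos [0.5458 0.2767 0.0467] jaw dir 89.2 op -0.0 F [0.1 0.2 0.2] q [ 0.35  0.2   1.78  0.    1.16 -1.21]
```

View pics/w14.png

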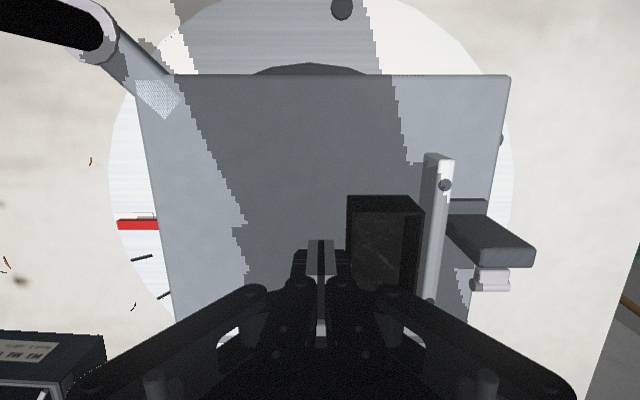

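play_rows --moves '[{"x":0,"y":0.2,"z":0,"turn":0,"jaw":0},{"x":0,"y":0.2,"z":0,"turn":0,"jaw":0},{"x":0,"y":0,"z":0,"turn":0,"jaw":0}]'

```text
t: 14.75
tool_pos: [0.5458, 0.2801, 0.0466]
tool_rot: [-1.571, 0.012, -0.011]
contact_force: [0.6, -0.7, 0.0]
opening: 0.0003
```

play_rows --moves '[{"x":0,"y":0.2,"z":0,"turn":0,"jaw":0},{"x":0,"y":0.1,"z":0,"turn":0,"jaw":0},{"x":0,"y":0,"z":0,"turn":0,"jaw":0}]'

```text
t: 15.0
tool_pos: [0.5458, 0.2826, 0.0467]
tool_rot: [-1.572, 0.011, -0.011]
contact_force: [-0.3, -3.1, 0.8]
opening: -0.0003
```

play_rows --moves '[{"x":0,"y":0.2,"z":0,"turn":0,"jaw":0},{"x":0,"y":0,"z":0,"turn":0,"jaw":0},{"x":0,"y":0,"z":0,"turn":0,"jaw":0}]'

```text
t: 15.25
tool_pos: [0.5458, 0.2827, 0.0467]
tool_rot: [-1.576, 0.012, -0.01]
contact_force: [-0.9, -8.5, 3.3]
opening: -0.0001
```

```bash
python3 -c "
from h import *
st()
w=snap('wrist','w15.png')
"
```

```text
t 15.25 pos [0.5458 0.2827 0.0467] jaw dir 89.2 op -0.0001 F [-0.9 -8.5  3.3] q [ 0.36  0.21  1.77 -0.    1.17 -1.2 ]
```

View pics/w15.png

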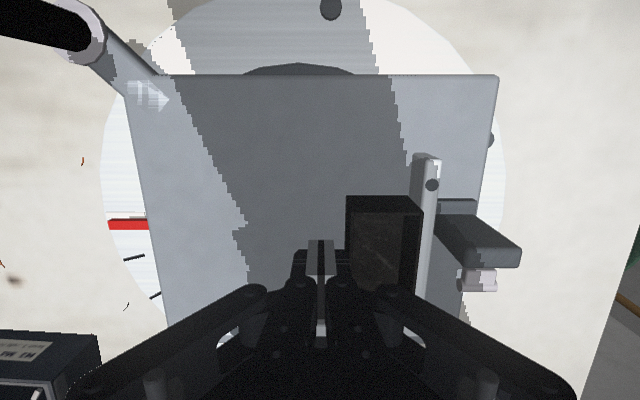

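play_rows --moves '[{"x":0,"y":-1.2,"z":0,"turn":0,"jaw":0},{"x":0,"y":0,"z":4,"turn":0,"jaw":0},{"x":0,"y":0,"z":4,"turn":0,"jaw":3},{"x":-0.2,"y":-3,"z":2.5,"turn":-3.5,"jaw":6},{"x":-0.2,"y":-4,"z":0,"turn":-3.5,"jaw":6},{"x":-0.2,"y":-4,"z":0,"turn":-3.5,"jaw":6},{"x":-0.2,"y":-4,"z":0,"turn":-3.5,"jaw":6},{"x":-0.2,"y":-4,"z":0,"turn":-3.5,"jaw":6}]'

```text
t: 15.97
tool_pos: [0.5356, 0.0815, 0.1522]
tool_rot: [-1.555, 0.252, -0.254]
contact_force: [0.8, -0.5, -0.2]
opening: 0.0598
```

play_rows --moves '[{"x":-0.2,"y":-4,"z":0,"turn":-3.5,"jaw":6},{"x":-0.2,"y":-4,"z":0,"turn":-3.5,"jaw":6},{"x":-0.2,"y":-4,"z":0,"turn":-3.5,"jaw":6},{"x":-0.2,"y":-4,"z":0,"turn":-3.5,"jaw":6},{"x":-0.2,"y":-4,"z":0,"turn":-3.5,"jaw":6},{"x":-0.2,"y":-4,"z":0,"turn":-3.5,"jaw":6},{"x":-0.2,"y":-4,"z":0,"turn":-3.5,"jaw":6},{"x":-0.2,"y":-4,"z":0,"turn":-3.5,"jaw":6}]'

```text
t: 16.63
tool_pos: [0.5194, -0.239, 0.1519]
tool_rot: [-1.475, 0.633, -0.635]
contact_force: [0.7, 0.2, -0.2]
opening: 0.0601
```

play_rows --moves '[{"x":-0.2,"y":-4,"z":0,"turn":-3.5,"jaw":6},{"x":-0.2,"y":-4,"z":0,"turn":-3.2,"jaw":6},{"x":0,"y":0,"z":-1.5,"turn":0,"jaw":6},{"x":0,"y":0,"z":-1.5,"turn":0,"jaw":6},{"x":0,"y":0,"z":0,"turn":0,"jaw":6},{"x":0,"y":0,"z":0,"turn":0,"jaw":6},{"x":0,"y":0,"z":0,"turn":0,"jaw":6}]'

```text
t: 17.22
tool_pos: [0.5161, -0.3169, 0.1223]
tool_rot: [-1.447, 0.721, -0.723]
contact_force: [0.2, -0.3, 0.2]
opening: 0.0602
```

```bash
python3 -c "
from h import *
st()
w=snap('wrist','w16.png');s=snap('scene','sc16.png')
print(fitbox([s],(.513,-.339),thr=100))
print(fitbox([w],(.513,-.339),thr=75,r=90))
"
```

```text
t 17.22 pos [ 0.5161 -0.3169  0.1223] jaw dir 37.0 op 0.0602 F [ 0.2 -0.3  0.2] q [-0.67  0.1   1.75  0.    1.29 -1.32]
(array([ 0.51276304, -0.33868057]), np.float64(37.30124204526467), np.float64(0.08829441781351477))
(array([ 0.51446932, -0.33965136]), np.float64(38.10839249703236), np.float64(0.05601919916976561))
```

View pics/w16.png

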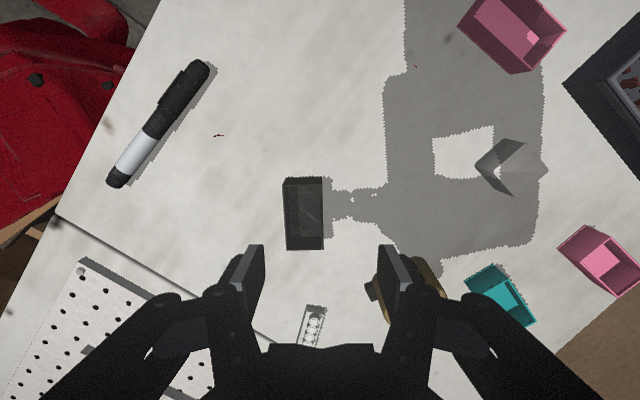

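View pics/sc16.png

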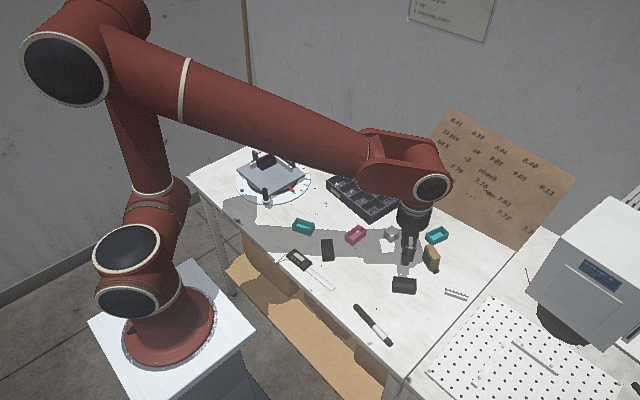

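play_rows --moves '[{"x":-0.35,"y":-0.8,"z":-2,"turn":0.5,"jaw":6},{"x":-0.32,"y":-0.84,"z":-2.5,"turn":0.5,"jaw":6},{"x":0,"y":0,"z":-2.5,"turn":0,"jaw":6},{"x":0,"y":0,"z":-2.5,"turn":0,"jaw":6},{"x":0,"y":0,"z":-1.6,"turn":0,"jaw":6},{"x":0,"y":0,"z":0,"turn":0,"jaw":6},{"x":0,"y":0,"z":0,"turn":0,"jaw":6}]'

```text
t: 17.9
tool_pos: [0.5092, -0.333, 0.0108]
tool_rot: [-1.452, 0.709, -0.708]
contact_force: [0.7, -0.5, 0.8]
opening: 0.0601
```

play_rows --moves '[{"x":0,"y":0,"z":0,"turn":0,"jaw":3},{"x":0,"y":0,"z":0,"turn":0,"jaw":3},{"x":0,"y":0,"z":0,"turn":0,"jaw":3},{"x":0,"y":0,"z":0,"turn":0,"jaw":3}]'

```text
t: 18.23
tool_pos: [0.5108, -0.3346, 0.0134]
tool_rot: [-1.453, 0.705, -0.712]
contact_force: [0.1, 0.8, 6.1]
opening: 0.0333
```

```bash
python3 -c "
from h import *
st()
w=snap('wrist','w17.png')
"
```

```text
t 18.23 pos [ 0.5108 -0.3346  0.0134] jaw dir 38.0 op 0.0333 F [0.1 0.8 6.1] q [-0.7   0.24  1.79  0.    1.1  -1.36]
```

View pics/w17.png

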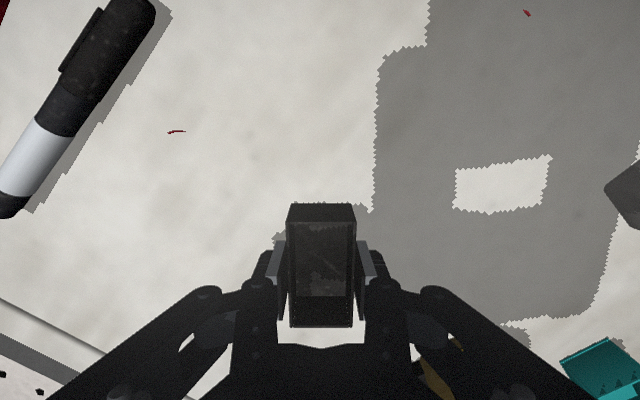

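play_rows --moves '[{"x":0,"y":0,"z":3,"turn":0,"jaw":3},{"x":0,"y":0,"z":4,"turn":0,"jaw":3},{"x":0.2,"y":2,"z":3,"turn":3,"jaw":3},{"x":0.2,"y":3,"z":2,"turn":3.2,"jaw":3},{"x":0.2,"y":3.8,"z":1,"turn":3.2,"jaw":3},{"x":0.2,"y":4,"z":0,"turn":3.2,"jaw":3},{"x":0.2,"y":4,"z":0,"turn":3.2,"jaw":3},{"x":0.2,"y":4,"z":0,"turn":3.2,"jaw":3}]'

```text
t: 18.95
tool_pos: [0.5211, -0.1239, 0.1417]
tool_rot: [-1.524, 0.449, -0.451]
contact_force: [0.9, 0.0, -1.4]
opening: 0.0335
```

play_rows --moves '[{"x":0.2,"y":4,"z":0,"turn":3.2,"jaw":3},{"x":0.2,"y":4,"z":0,"turn":3.2,"jaw":3},{"x":0.2,"y":4,"z":0,"turn":3.2,"jaw":3},{"x":0.2,"y":4,"z":0,"turn":3.2,"jaw":3},{"x":0.2,"y":4,"z":0,"turn":3.2,"jaw":3},{"x":0.2,"y":4,"z":0,"turn":3.2,"jaw":3},{"x":0.2,"y":4,"z":0,"turn":3.2,"jaw":3},{"x":0.2,"y":4,"z":0,"turn":3.2,"jaw":3}]'

```text
t: 19.62
tool_pos: [0.5368, 0.1966, 0.1412]
tool_rot: [-1.568, 0.099, -0.1]
contact_force: [0.8, 0.1, -0.3]
opening: 0.0333
```

play_rows --moves '[{"x":0,"y":2.4,"z":0,"turn":3.2,"jaw":3},{"x":0,"y":0,"z":0,"turn":0,"jaw":3},{"x":0,"y":0,"z":0,"turn":0,"jaw":3},{"x":0,"y":0,"z":0,"turn":0,"jaw":3}]'

```text
t: 19.95
tool_pos: [0.537, 0.2181, 0.1407]
tool_rot: [-1.571, 0.058, -0.058]
contact_force: [0.1, -0.1, -1.6]
opening: 0.033
```

```bash
python3 -c "
from h import *
st()
w=snap('wrist','w18.png')
"
```

```text
t 19.95 pos [0.537  0.2181 0.1407] jaw dir 85.7 op 0.033 F [ 0.1 -0.1 -1.6] q [ 0.26  0.02  1.8  -0.    1.32 -1.24]
```

View pics/w18.png

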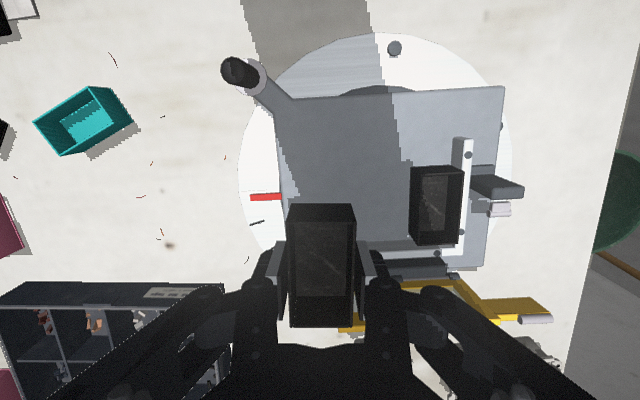

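play_rows --moves '[{"x":0.3,"y":1.8,"z":0,"turn":1.8,"jaw":3},{"x":0.2,"y":1.7,"z":-1,"turn":1.7,"jaw":3},{"x":0,"y":0,"z":-2.5,"turn":0,"jaw":3},{"x":0,"y":0,"z":-2.5,"turn":0,"jaw":3},{"x":0,"y":0,"z":-1.5,"turn":0,"jaw":3},{"x":0,"y":0,"z":0,"turn":0,"jaw":3},{"x":0,"y":0,"z":0,"turn":0,"jaw":3},{"x":0,"y":0,"z":0,"turn":0,"jaw":3}]'

```text
t: 20.67
tool_pos: [0.5433, 0.253, 0.0672]
tool_rot: [-1.57, 0.01, -0.013]
contact_force: [0.5, -0.4, -0.1]
opening: 0.0334
```

```bash
python3 -c "
from h import *
st()
w=snap('wrist','w19.png')
"
```

```text
t 20.67 pos [0.5433 0.253  0.0672] jaw dir 89.2 op 0.0334 F [ 0.5 -0.4 -0.1] q [ 0.31  0.15  1.8  -0.    1.19 -1.24]
```

View pics/w19.png

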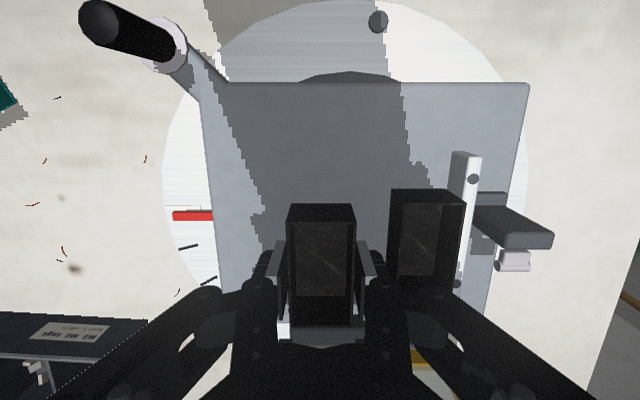

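play_rows --moves '[{"x":0,"y":0,"z":-1,"turn":0,"jaw":3},{"x":0,"y":0,"z":-0.7,"turn":0,"jaw":3},{"x":0,"y":0,"z":0,"turn":0,"jaw":3},{"x":0,"y":0,"z":0,"turn":0,"jaw":3},{"x":0,"y":0,"z":0,"turn":0,"jaw":4.3},{"x":0,"y":0,"z":0,"turn":0,"jaw":4.3},{"x":0,"y":0,"z":0,"turn":0,"jaw":4.3}]'

```text
t: 21.3
tool_pos: [0.5418, 0.2535, 0.0484]
tool_rot: [-1.571, 0.011, -0.009]
contact_force: [-0.6, 0.0, 0.2]
opening: 0.0429
```

play_rows --moves '[{"x":0,"y":0,"z":2,"turn":0,"jaw":4.3},{"x":0,"y":0,"z":3,"turn":0,"jaw":4.3},{"x":0,"y":-1.5,"z":1,"turn":0,"jaw":4},{"x":0,"y":-2.8,"z":0,"turn":0,"jaw":2},{"x":0,"y":0,"z":0,"turn":0,"jaw":0},{"x":0,"y":0,"z":0,"turn":0,"jaw":0},{"x":0,"y":0,"z":0,"turn":0,"jaw":0}]'

```text
t: 21.88
tool_pos: [0.5417, 0.2107, 0.1082]
tool_rot: [-1.571, 0.011, -0.01]
contact_force: [-0.3, 0.4, 0.8]
opening: -0.0001
```

```bash
python3 -c "
from h import *
st()
w=snap('wrist','w20.png')
"
```

```text
t 21.88 pos [0.5417 0.2107 0.1082] jaw dir 89.2 op -0.0001 F [-0.3  0.4  0.8] q [ 0.24  0.06  1.82  0.    1.26 -1.32]
```

View pics/w20.png

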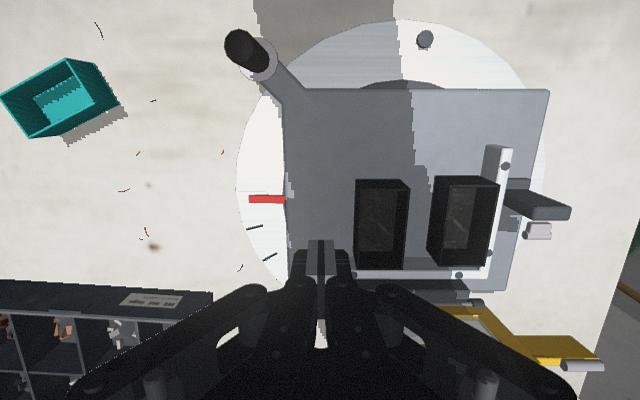

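play_rows --moves '[{"x":0.3,"y":0,"z":-2.2,"turn":0,"jaw":0},{"x":0,"y":0,"z":-2,"turn":0,"jaw":0},{"x":0,"y":0,"z":-2,"turn":0,"jaw":0},{"x":0,"y":0,"z":0,"turn":0,"jaw":0},{"x":0,"y":0.6,"z":0,"turn":0,"jaw":0},{"x":0,"y":0.6,"z":0,"turn":0,"jaw":0},{"x":0,"y":0.5,"z":0,"turn":0,"jaw":0},{"x":0,"y":0.5,"z":0,"turn":0,"jaw":0}]'

```text
t: 22.6
tool_pos: [0.5463, 0.2338, 0.0485]
tool_rot: [-1.57, 0.007, -0.012]
contact_force: [0.6, 0.7, -0.3]
opening: -0.0003
```

play_rows --moves '[{"x":0,"y":0.5,"z":0,"turn":0,"jaw":0},{"x":0,"y":0.4,"z":0,"turn":0,"jaw":0},{"x":0,"y":0.3,"z":0,"turn":0,"jaw":0},{"x":0,"y":0.2,"z":0,"turn":0,"jaw":0},{"x":0,"y":0,"z":0,"turn":0,"jaw":0},{"x":0,"y":0,"z":0,"turn":0,"jaw":0}]'

```text
t: 23.1
tool_pos: [0.5451, 0.2466, 0.0467]
tool_rot: [-1.571, 0.01, -0.01]
contact_force: [-0.1, -0.5, 0.5]
opening: -0.0003
```

play_rows --moves '[{"x":0,"y":0.2,"z":0,"turn":0,"jaw":0},{"x":0,"y":0.2,"z":0,"turn":0,"jaw":0},{"x":0,"y":0,"z":0,"turn":0,"jaw":0},{"x":0,"y":0,"z":0,"turn":0,"jaw":0}]'

```text
t: 23.43
tool_pos: [0.5451, 0.2485, 0.0466]
tool_rot: [-1.575, 0.011, -0.009]
contact_force: [-1.9, -7.6, 2.2]
opening: 0.0003
```

```bash
python3 -c "
from h import *
st()
w=snap('wrist','w21.png')
"
```

```text
t 23.43 pos [0.5451 0.2485 0.0466] jaw dir 89.3 op 0.0003 F [-1.9 -7.6  2.2] q [ 0.31  0.18  1.81 -0.    1.16 -1.25]
```

View pics/w21.png

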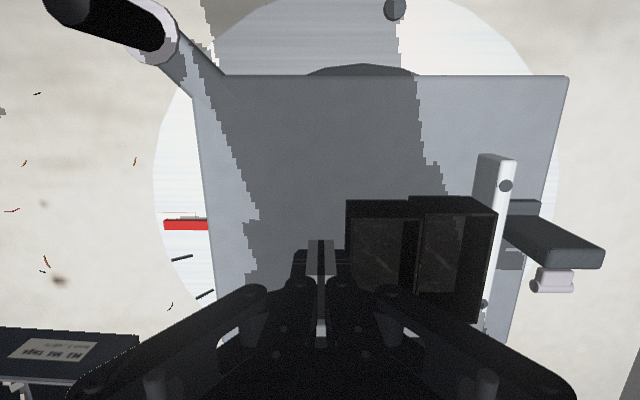

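play_rows --moves '[{"x":0,"y":-1.2,"z":0,"turn":0,"jaw":0},{"x":0,"y":0,"z":4,"turn":0,"jaw":0},{"x":0,"y":0,"z":4,"turn":0,"jaw":3},{"x":-1,"y":-3,"z":0,"turn":5,"jaw":6},{"x":-1,"y":-3.5,"z":0,"turn":5,"jaw":6},{"x":-1,"y":-3.5,"z":0,"turn":5,"jaw":6},{"x":-1,"y":-3.5,"z":0,"turn":5,"jaw":6},{"x":-1,"y":-3.5,"z":0,"turn":5,"jaw":6}]'

```text
t: 24.15
tool_pos: [0.4944, 0.067, 0.1268]
tool_rot: [-1.544, -0.337, 0.335]
contact_force: [0.3, 0.1, -0.2]
opening: 0.0597
```

play_rows --moves '[{"x":-1,"y":-3.5,"z":0,"turn":5,"jaw":6},{"x":-1,"y":-3.5,"z":0,"turn":5,"jaw":6},{"x":-1,"y":-3,"z":0,"turn":5,"jaw":6},{"x":-1,"y":-2.5,"z":0,"turn":6,"jaw":6},{"x":-1,"y":-2.5,"z":0,"turn":6,"jaw":6},{"x":0,"y":0,"z":0,"turn":0,"jaw":6},{"x":0,"y":0,"z":0,"turn":0,"jaw":6},{"x":0,"y":0,"z":0,"turn":0,"jaw":6}]'

```text
t: 24.82
tool_pos: [0.4452, -0.0813, 0.1268]
tool_rot: [-1.456, -0.698, 0.697]
contact_force: [-0.4, -0.1, 0.5]
opening: 0.06
```

```bash
python3 -c "
from h import *
st()
w=snap('wrist','w22.png');s=snap('scene','sc22.png')
print(fitbox([s],(.446,-.106),thr=100))
print(fitbox([w],(.446,-.106),thr=75,r=90))
"
```

```text
t 24.82 pos [ 0.4452 -0.0813  0.1268] jaw dir 141.2 op 0.06 F [-0.4 -0.1  0.5] q [-0.35 -0.29  2.11  0.    1.33 -2.81]
(array([ 0.44505254, -0.10757957]), np.float64(140.30288821865835), np.float64(0.0791061452513967))
(array([ 0.44838801, -0.10693426]), np.float64(141.0964003838852), np.float64(0.07224135035270407))
```

View pics/w22.png

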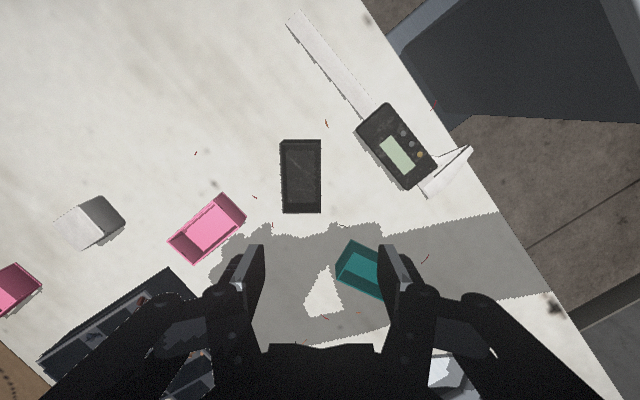

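play_rows --moves '[{"x":-0.1,"y":-1.6,"z":0,"turn":0,"jaw":6},{"x":-0.17,"y":-1.6,"z":-2,"turn":0,"jaw":6},{"x":0,"y":0,"z":-3,"turn":0,"jaw":6},{"x":0,"y":0,"z":-3,"turn":0,"jaw":6},{"x":0,"y":0,"z":-2,"turn":0,"jaw":6},{"x":0,"y":0,"z":-1.4,"turn":0,"jaw":6},{"x":0,"y":0,"z":0,"turn":0,"jaw":6},{"x":0,"y":0,"z":0,"turn":0,"jaw":6}]'

```text
t: 25.58
tool_pos: [0.4421, -0.1124, 0.0121]
tool_rot: [-1.453, -0.698, 0.7]
contact_force: [-0.3, 0.3, 0.6]
opening: 0.0601
```

play_rows --moves '[{"x":0,"y":0,"z":0,"turn":0,"jaw":3},{"x":0,"y":0,"z":0,"turn":0,"jaw":3},{"x":0,"y":0,"z":0,"turn":0,"jaw":3},{"x":0,"y":0,"z":0,"turn":0,"jaw":3}]'

```text
t: 25.92
tool_pos: [0.444, -0.1139, 0.0145]
tool_rot: [-1.458, -0.701, 0.697]
contact_force: [0.4, 0.7, 5.2]
opening: 0.0335
```

```bash
python3 -c "
from h import *
st()
w=snap('wrist','w23.png')
"
```

```text
t 25.92 pos [ 0.444  -0.1139  0.0145] jaw dir 141.3 op 0.0335 F [0.4 0.7 5.2] q [-0.41 -0.1   2.16  0.    1.08 -2.88]
```

View pics/w23.png

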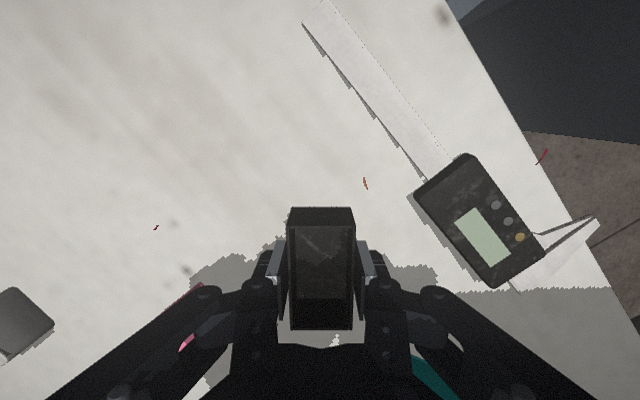

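play_rows --moves '[{"x":0,"y":0,"z":3,"turn":0,"jaw":3},{"x":0,"y":0,"z":4,"turn":0,"jaw":3},{"x":0.5,"y":2,"z":3,"turn":-4,"jaw":3},{"x":1,"y":3,"z":2,"turn":-5,"jaw":3},{"x":1,"y":3.5,"z":1,"turn":-5,"jaw":3},{"x":1,"y":3.5,"z":0,"turn":-5,"jaw":3},{"x":1,"y":3.5,"z":0,"turn":-5,"jaw":3},{"x":1,"y":3.5,"z":0,"turn":-5,"jaw":3}]'

```text
t: 26.63
tool_pos: [0.4977, 0.0782, 0.1434]
tool_rot: [-1.55, -0.302, 0.3]
contact_force: [0.8, -0.6, -0.2]
opening: 0.0334
```

play_rows --moves '[{"x":1,"y":3.5,"z":0,"turn":-5,"jaw":3},{"x":1,"y":3.5,"z":0,"turn":-5,"jaw":3},{"x":1,"y":3.5,"z":0,"turn":-5,"jaw":3},{"x":1,"y":3,"z":0,"turn":-5,"jaw":3},{"x":0,"y":0,"z":0,"turn":-3,"jaw":3},{"x":0,"y":0,"z":0,"turn":0,"jaw":3},{"x":0,"y":0,"z":0,"turn":0,"jaw":3},{"x":0,"y":0,"z":0,"turn":0,"jaw":3}]'

```text
t: 27.3
tool_pos: [0.5371, 0.2108, 0.1424]
tool_rot: [-1.571, 0.01, -0.009]
contact_force: [0.1, -0.5, -0.7]
opening: 0.0334
```

```bash
python3 -c "
from h import *
st()
w=snap('wrist','w24.png')
"
```

```text
t 27.3 pos [0.5371 0.2108 0.1424] jaw dir 89.3 op 0.0334 F [ 0.1 -0.5 -0.7] q [ 0.25  0.01  1.81 -0.    1.32 -1.31]
```

View pics/w24.png

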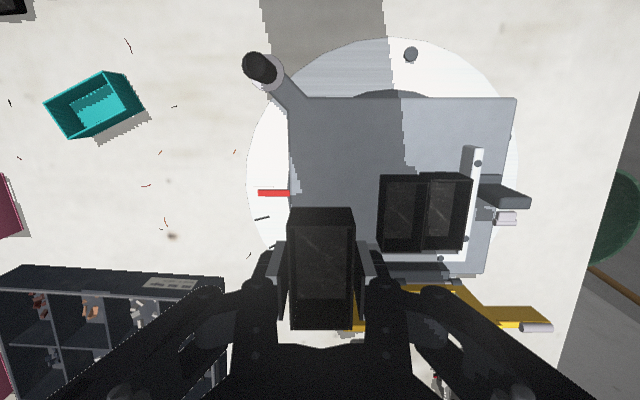

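play_rows --moves '[{"x":0.4,"y":0.8,"z":-1,"turn":0,"jaw":3},{"x":0,"y":0,"z":-2.5,"turn":0,"jaw":3},{"x":0,"y":0,"z":-2.5,"turn":0,"jaw":3},{"x":0,"y":0,"z":-1.5,"turn":0,"jaw":3},{"x":0,"y":0,"z":-1.3,"turn":0,"jaw":3},{"x":0,"y":0,"z":0,"turn":0,"jaw":3},{"x":0,"y":0,"z":0,"turn":0,"jaw":3},{"x":0,"y":0,"z":0,"turn":0,"jaw":3}]'

```text
t: 28.02
tool_pos: [0.5424, 0.2195, 0.0561]
tool_rot: [-1.57, 0.009, -0.012]
contact_force: [-0.2, 0.4, -0.4]
opening: 0.0332
```

```bash
python3 -c "
from h import *
st()
w=snap('wrist','w25.png')
"
```

```text
t 28.02 pos [0.5424 0.2195 0.0561] jaw dir 89.2 op 0.0332 F [-0.2  0.4 -0.4] q [ 0.26  0.13  1.84 -0.    1.17 -1.3 ]
```

View pics/w25.png

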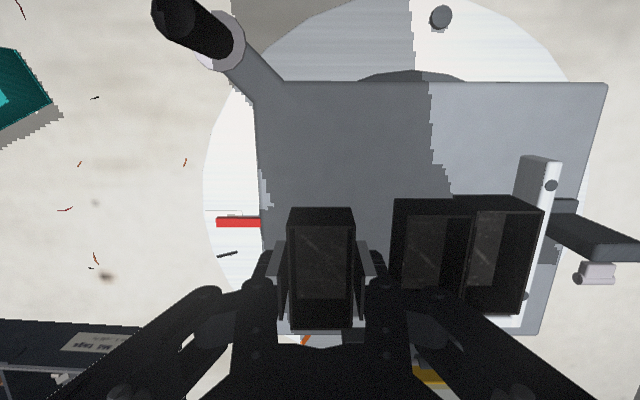

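play_rows --moves '[{"x":0,"y":0,"z":-0.6,"turn":0,"jaw":3},{"x":0,"y":0,"z":0,"turn":0,"jaw":3},{"x":0,"y":0,"z":0,"turn":0,"jaw":3},{"x":0,"y":0,"z":0,"turn":0,"jaw":4.3},{"x":0,"y":0,"z":0,"turn":0,"jaw":4.3},{"x":0,"y":0,"z":0,"turn":0,"jaw":4.3}]'

```text
t: 28.57
tool_pos: [0.5411, 0.2195, 0.0484]
tool_rot: [-1.571, 0.01, -0.009]
contact_force: [-1.1, 0.7, -0.2]
opening: 0.0434
```

play_rows --moves '[{"x":0,"y":0,"z":2,"turn":0,"jaw":4.3},{"x":0,"y":0,"z":3,"turn":0,"jaw":4.3},{"x":0,"y":-1.5,"z":1,"turn":0,"jaw":4},{"x":0,"y":-2.8,"z":0,"turn":0,"jaw":2},{"x":0,"y":0,"z":0,"turn":0,"jaw":0},{"x":0,"y":0,"z":0,"turn":0,"jaw":0},{"x":0,"y":0,"z":0,"turn":0,"jaw":0}]'

```text
t: 29.15
tool_pos: [0.541, 0.1767, 0.108]
tool_rot: [-1.571, 0.011, -0.009]
contact_force: [-0.1, -0.0, 0.1]
opening: 0.0001
```

```bash
python3 -c "
from h import *
st()
w=snap('wrist','w26.png')
"
```

```text
t 29.15 pos [0.541  0.1767 0.108 ] jaw dir 89.2 op 0.0001 F [-0.1 -0.   0.1] q [ 0.18  0.03  1.85  0.    1.26 -1.37]
```

View pics/w26.png

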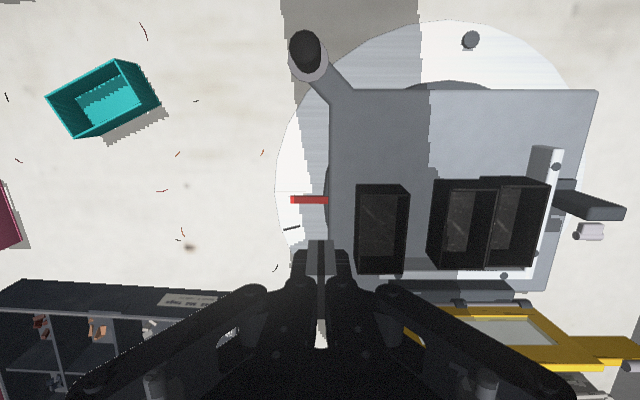

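play_rows --moves '[{"x":0.4,"y":0,"z":-2.1,"turn":0,"jaw":0},{"x":0,"y":0,"z":-2,"turn":0,"jaw":0},{"x":0,"y":0,"z":-2,"turn":0,"jaw":0},{"x":0,"y":0,"z":0,"turn":0,"jaw":0},{"x":0,"y":0.6,"z":0,"turn":0,"jaw":0},{"x":0,"y":0.6,"z":0,"turn":0,"jaw":0},{"x":0,"y":0.5,"z":0,"turn":0,"jaw":0},{"x":0,"y":0.5,"z":0,"turn":0,"jaw":0}]'

```text
t: 29.87
tool_pos: [0.5465, 0.1997, 0.0494]
tool_rot: [-1.57, 0.007, -0.012]
contact_force: [-0.3, -0.9, -0.2]
opening: 0.0
```

play_rows --moves '[{"x":0,"y":0.5,"z":0,"turn":0,"jaw":0},{"x":0,"y":0.4,"z":0,"turn":0,"jaw":0},{"x":0,"y":0.3,"z":0,"turn":0,"jaw":0},{"x":0,"y":0.2,"z":0,"turn":0,"jaw":0},{"x":0,"y":0.2,"z":0,"turn":0,"jaw":0},{"x":0,"y":0,"z":0,"turn":0,"jaw":0},{"x":0,"y":0,"z":0,"turn":0,"jaw":0}]'

```text
t: 30.45
tool_pos: [0.5456, 0.2142, 0.0479]
tool_rot: [-1.571, 0.01, -0.01]
contact_force: [0.2, -2.8, 1.5]
opening: -0.0001
```

play_rows --moves '[{"x":0,"y":0.2,"z":0,"turn":0,"jaw":0},{"x":0,"y":0,"z":0,"turn":0,"jaw":0},{"x":0,"y":0,"z":0,"turn":0,"jaw":0}]'

```text
t: 30.7
tool_pos: [0.5458, 0.2144, 0.0479]
tool_rot: [-1.575, 0.01, -0.01]
contact_force: [-1.0, -8.8, 3.0]
opening: 0.0
```

```bash
python3 -c "
from h import *
st()
w=snap('wrist','w27.png')
"
```

```text
t 30.7 pos [0.5458 0.2144 0.0479] jaw dir 89.3 op 0.0 F [-1.  -8.8  3. ] q [ 0.25  0.15  1.84 -0.    1.16 -1.31]
```

View pics/w27.png

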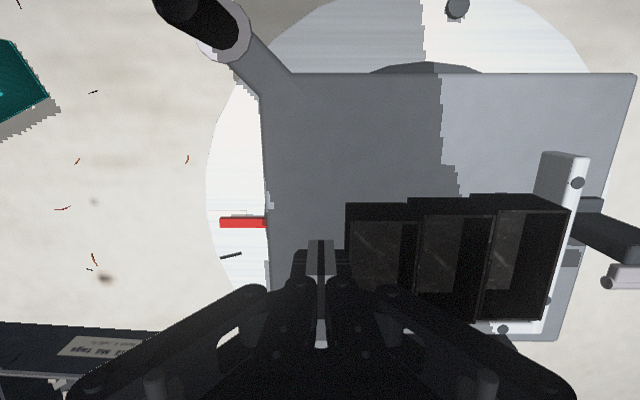

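play_rows --moves '[{"x":0,"y":-0.8,"z":0,"turn":0,"jaw":0},{"x":0,"y":0,"z":2,"turn":0,"jaw":0},{"x":0,"y":0,"z":3.5,"turn":0,"jaw":0},{"x":-3,"y":2,"z":0,"turn":0,"jaw":3},{"x":-2.7,"y":3,"z":0,"turn":0,"jaw":5.6},{"x":0,"y":2,"z":0,"turn":0,"jaw":5.6},{"x":0,"y":0,"z":0,"turn":0,"jaw":5.6},{"x":0,"y":0,"z":0,"turn":0,"jaw":5.6}]'

```text
t: 31.42
tool_pos: [0.488, 0.2793, 0.1027]
tool_rot: [-1.57, 0.009, -0.009]
contact_force: [0.1, -0.4, 0.3]
opening: 0.056
```

```bash
python3 -c "
from h import *
st()
w=snap('wrist','w28.png')
"
```

```text
t 31.42 pos [0.488  0.2793 0.1027] jaw dir 89.4 op 0.056 F [ 0.1 -0.4  0.3] q [ 0.39  0.02  1.87  0.    1.25 -1.17]
```

View pics/w28.png

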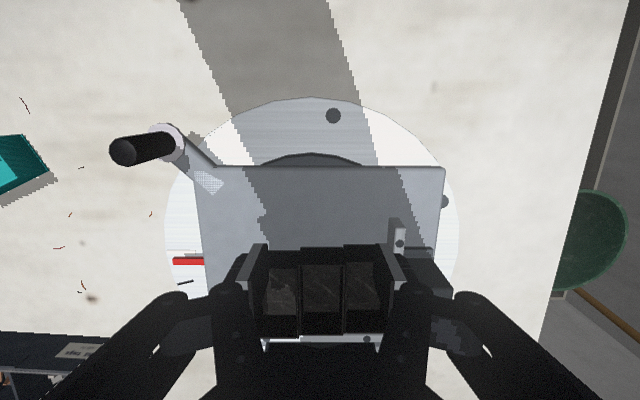

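play_rows --moves '[{"x":0,"y":-0.2,"z":-2,"turn":0,"jaw":5.6},{"x":0,"y":0,"z":-2,"turn":0,"jaw":5.6},{"x":0,"y":0,"z":-1.6,"turn":0,"jaw":5.6},{"x":0,"y":0,"z":0,"turn":0,"jaw":5.6},{"x":0,"y":0,"z":0,"turn":0,"jaw":5.6},{"x":0,"y":0,"z":0,"turn":0,"jaw":5.6}]'

```text
t: 31.97
tool_pos: [0.4894, 0.2763, 0.0476]
tool_rot: [-1.57, 0.01, -0.012]
contact_force: [-0.8, 0.8, 0.2]
opening: 0.056
```

```bash
python3 -c "
from h import *
st()
w=snap('wrist','w29.png')
"
```

```text
t 31.97 pos [0.4894 0.2763 0.0476] jaw dir 89.2 op 0.056 F [-0.8  0.8  0.2] q [ 0.38  0.09  1.9   0.    1.15 -1.18]
```

View pics/w29.png

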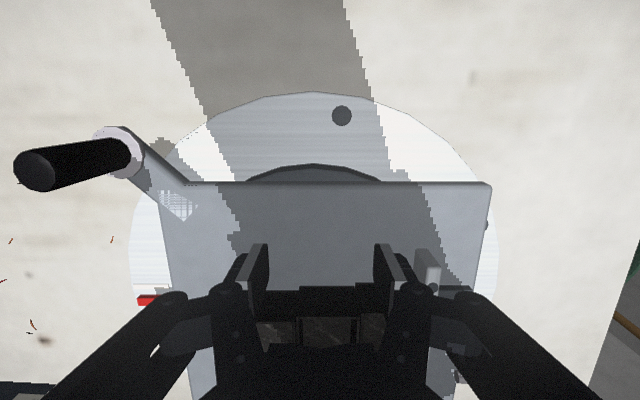

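Fingers stand in front of the outer cases. Push +x.

play_rows --moves '[{"x":0.5,"y":0,"z":0,"turn":0,"jaw":5.6},{"x":0.5,"y":0,"z":0,"turn":0,"jaw":5.6},{"x":0.4,"y":0,"z":0,"turn":0,"jaw":5.6},{"x":0.3,"y":0,"z":0,"turn":0,"jaw":5.6},{"x":0.3,"y":0,"z":0,"turn":0,"jaw":5.6},{"x":0,"y":0,"z":0,"turn":0,"jaw":5.6},{"x":0,"y":0,"z":0,"turn":0,"jaw":5.6}]'

```text
t: 32.6
tool_pos: [0.5086, 0.2765, 0.0467]
tool_rot: [-1.571, 0.01, -0.01]
contact_force: [1.1, -0.3, 0.5]
opening: 0.0557
```

play_rows --moves '[{"x":0.2,"y":0,"z":0,"turn":0,"jaw":5.6},{"x":0.2,"y":0,"z":0,"turn":0,"jaw":5.6},{"x":0,"y":0,"z":0,"turn":0,"jaw":5.6},{"x":0,"y":0,"z":0,"turn":0,"jaw":5.6}]'

```text
t: 32.93
tool_pos: [0.5097, 0.2765, 0.0464]
tool_rot: [-1.572, 0.016, -0.005]
contact_force: [-9.8, -0.8, 5.9]
opening: 0.0563
```

play_rows --moves '[{"x":0.2,"y":0,"z":0,"turn":0,"jaw":5.6},{"x":0,"y":0,"z":0,"turn":0,"jaw":5.6},{"x":-0.5,"y":0,"z":0,"turn":0,"jaw":5.6},{"x":-2,"y":0,"z":0,"turn":0,"jaw":5.6},{"x":0,"y":0,"z":2,"turn":0,"jaw":2},{"x":0,"y":0,"z":0,"turn":0,"jaw":0},{"x":0,"y":0,"z":0,"turn":0,"jaw":0},{"x":0,"y":0,"z":0,"turn":0,"jaw":0}]'

```text
t: 33.6
tool_pos: [0.4901, 0.2766, 0.0668]
tool_rot: [-1.57, 0.009, -0.011]
contact_force: [0.2, -0.4, 0.4]
opening: 0.008
```

```bash
python3 -c "
from h import *
st()
w=snap('wrist','w30.png')
"
```

```text
t 33.6 pos [0.4901 0.2766 0.0668] jaw dir 89.3 op 0.008 F [ 0.2 -0.4  0.4] q [ 0.38  0.07  1.89 -0.    1.19 -1.18]
```

View pics/w30.png

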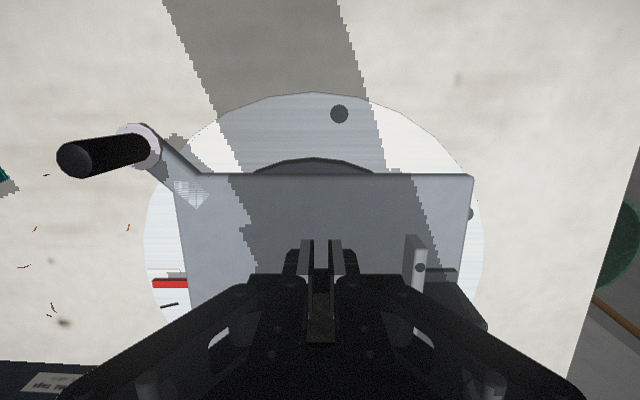

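Now push the middle one with closed fingers.

play_rows --moves '[{"x":0,"y":0,"z":-2,"turn":0,"jaw":0},{"x":0,"y":0,"z":0,"turn":0,"jaw":0},{"x":0.5,"y":0,"z":0,"turn":0,"jaw":0},{"x":0.5,"y":0,"z":0,"turn":0,"jaw":0},{"x":0.4,"y":0,"z":0,"turn":0,"jaw":0},{"x":0.3,"y":0,"z":0,"turn":0,"jaw":0},{"x":0,"y":0,"z":0,"turn":0,"jaw":0},{"x":0,"y":0,"z":0,"turn":0,"jaw":0}]'

```text
t: 34.32
tool_pos: [0.5071, 0.2767, 0.0472]
tool_rot: [-1.57, 0.01, -0.011]
contact_force: [0.2, -0.5, 0.2]
opening: -0.0003
```

play_rows --moves '[{"x":0.2,"y":0,"z":0,"turn":0,"jaw":0},{"x":0.2,"y":0,"z":0,"turn":0,"jaw":0},{"x":0,"y":0,"z":0,"turn":0,"jaw":0},{"x":0,"y":0,"z":0,"turn":0,"jaw":0}]'

```text
t: 34.65
tool_pos: [0.5097, 0.2766, 0.0467]
tool_rot: [-1.571, 0.011, -0.009]
contact_force: [-4.8, -0.4, 2.2]
opening: -0.0001
```

play_rows --moves '[{"x":0.1,"y":0,"z":0,"turn":0,"jaw":0},{"x":-0.5,"y":0,"z":0,"turn":0,"jaw":0},{"x":-1.5,"y":0,"z":0,"turn":0,"jaw":0},{"x":0,"y":0,"z":4,"turn":0,"jaw":0},{"x":1,"y":-2,"z":3.5,"turn":0,"jaw":0},{"x":2,"y":-3,"z":2,"turn":0,"jaw":0},{"x":2,"y":-3,"z":2,"turn":0,"jaw":0},{"x":0,"y":0,"z":0,"turn":0,"jaw":0}]'

```text
t: 35.32
tool_pos: [0.5476, 0.1931, 0.1682]
tool_rot: [-1.571, 0.003, -0.024]
contact_force: [1.1, -0.4, 0.7]
opening: 0.0002
```

play_rows --moves '[{"x":0,"y":0,"z":0,"turn":0,"jaw":0},{"x":0,"y":0,"z":0,"turn":0,"jaw":0}]'

```text
t: 35.48
tool_pos: [0.5412, 0.1965, 0.1611]
tool_rot: [-1.571, 0.011, -0.01]
contact_force: [-0.5, 0.6, -0.6]
opening: -0.0002
```

```bash
python3 -c "
from h import *
st()
w=snap('wrist','w31.png')
for q,z in (('fence_corner',.036),('swivel_axis',.036),('cover_hinge',.07),('cover_pad',.12),('case_1_mid',.05)):
    for r in pinpoint('wrist',q)[:3]: print(q,round(r['score'],2),np.round(r['point']),np.round(at_z(w,r['point'],z),4))
"
```

```text
t 35.48 pos [0.5412 0.1965 0.1611] jaw dir 89.2 op -0.0002 F [-0.5  0.6 -0.6] q [ 0.22 -0.01  1.8   0.    1.36 -1.34]
fence_corner 0.87 [453. 229.] [0.5833 0.3272 0.036 ]
cover_hinge 0.83 [409. 271.] [0.61   0.2754 0.07  ]
cover_pad 0.93 [428. 303.] [0.606  0.2748 0.12  ]
case_1_mid 0.83 [409. 206.] [0.5534 0.2772 0.05  ]
case_1_mid 0.72 [451. 205.] [0.553  0.3159 0.05  ]
case_1_mid 0.4 [283.  66.] [0.433  0.1667 0.05  ]
```

View pics/w31.png

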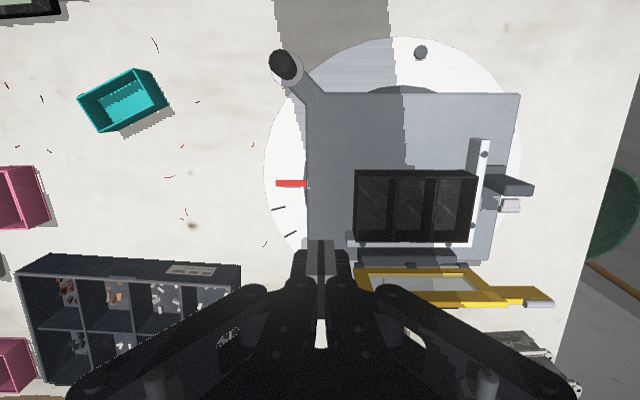

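play_rows --moves '[{"x":2.5,"y":1,"z":0.5,"turn":0,"jaw":0},{"x":3.5,"y":1,"z":0,"turn":0,"jaw":0},{"x":3,"y":2,"z":0,"turn":0,"jaw":0},{"x":1.5,"y":3,"z":0,"turn":0,"jaw":0},{"x":0,"y":0.9,"z":0,"turn":0,"jaw":0},{"x":0,"y":0,"z":0,"turn":0,"jaw":0},{"x":0,"y":0,"z":0,"turn":0,"jaw":0},{"x":0,"y":0,"z":0,"turn":0,"jaw":0}]'

```text
t: 36.45
tool_pos: [0.6457, 0.2751, 0.1664]
tool_rot: [-1.572, 0.01, -0.009]
contact_force: [0.4, -0.4, -0.1]
opening: 0.0001
```

```bash
python3 -c "
from h import *
st()
w=snap('wrist','w32.png');s=snap('scene','sc32.png')
a=cv2.imread('pics/sc32.png')
cv2.imwrite('pics/sc32a.png',cv2.resize(a[90:220,200:360],None,fx=4.5,fy=4.5,interpolation=cv2.INTER_CUBIC))
"
```

```text
t 36.45 pos [0.6457 0.2751 0.1664] jaw dir 89.3 op 0.0001 F [ 0.4 -0.4 -0.1] q [ 0.3   0.27  1.48 -0.    1.39 -1.26]
```

View pics/w32.png

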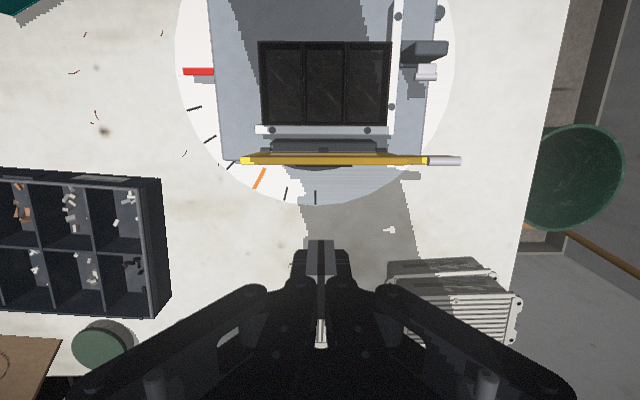

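View pics/sc32a.png

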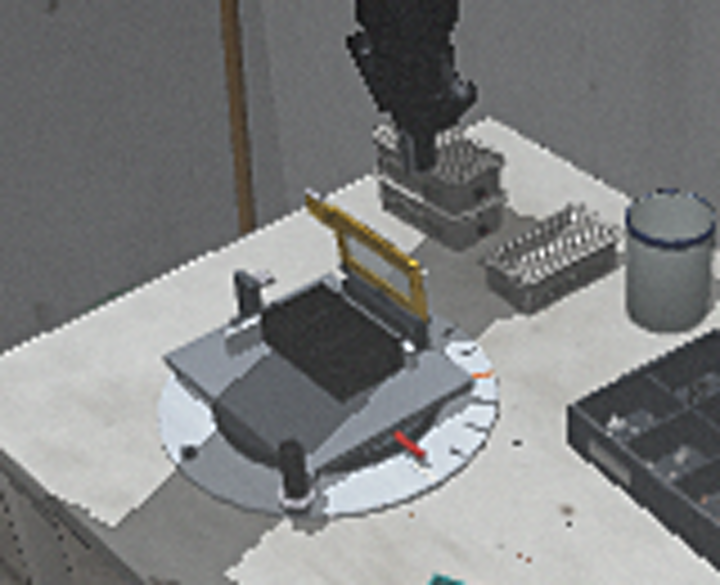

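play_rows --moves '[{"x":0,"y":0,"z":-2,"turn":0,"jaw":0},{"x":0,"y":0,"z":-2,"turn":0,"jaw":0},{"x":0,"y":0,"z":-1.2,"turn":0,"jaw":0},{"x":-1,"y":0,"z":0,"turn":0,"jaw":0},{"x":-1,"y":0,"z":0,"turn":0,"jaw":0},{"x":-0.7,"y":0,"z":0,"turn":0,"jaw":0},{"x":-0.7,"y":0,"z":0,"turn":0,"jaw":0},{"x":0,"y":0,"z":0,"turn":0,"jaw":0}]'

```text
t: 37.22
tool_pos: [0.6117, 0.276, 0.1164]
tool_rot: [-1.57, 0.008, -0.011]
contact_force: [-0.6, 0.2, -0.8]
opening: 0.0002
```

```bash
python3 -c "
from h import *
st()
w=snap('wrist','w33.png')
"
```

```text
t 37.22 pos [0.6117 0.276  0.1164] jaw dir 89.3 op 0.0002 F [-0.6  0.2 -0.8] q [ 0.31  0.25  1.59  0.    1.3  -1.25]
```

View pics/w33.png

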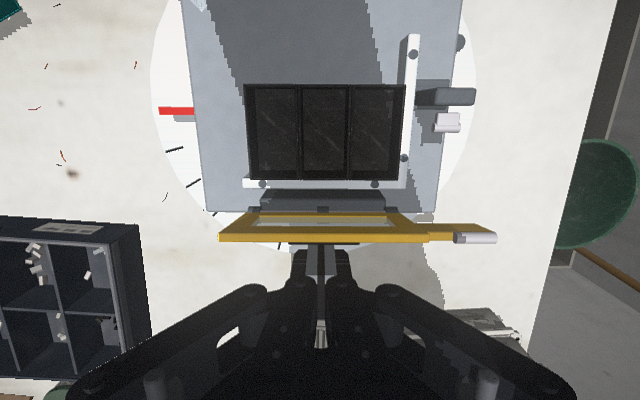

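play_rows --moves '[{"x":-0.7,"y":0,"z":0,"turn":0,"jaw":0},{"x":-0.7,"y":0,"z":-0.1,"turn":0,"jaw":0},{"x":-0.6,"y":0,"z":-0.3,"turn":0,"jaw":0},{"x":-0.6,"y":0,"z":-0.4,"turn":0,"jaw":0},{"x":0,"y":0,"z":0,"turn":0,"jaw":0},{"x":0,"y":0,"z":0,"turn":0,"jaw":0}]'

```text
t: 37.77
tool_pos: [0.5855, 0.2755, 0.1059]
tool_rot: [-1.571, 0.011, -0.009]
contact_force: [-0.4, -0.2, -0.2]
opening: -0.0001
```

```bash
python3 -c "
from h import *
st()
w=snap('wrist','w34.png')
"
```

```text
t 37.77 pos [0.5855 0.2755 0.1059] jaw dir 89.3 op -0.0001 F [-0.4 -0.2 -0.2] q [ 0.32  0.21  1.66 -0.    1.28 -1.23]
```

View pics/w34.png

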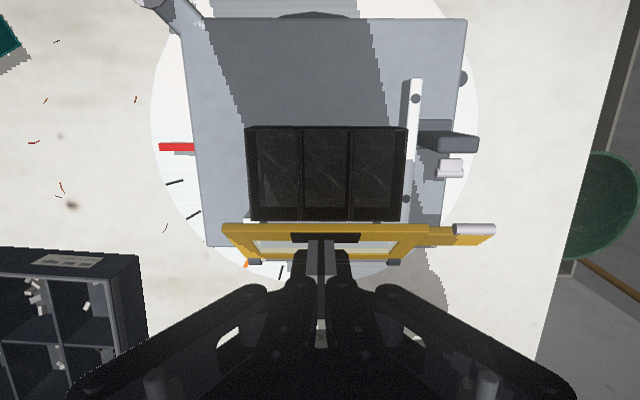

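play_rows --moves '[{"x":-0.5,"y":0,"z":-0.5,"turn":0,"jaw":0},{"x":-0.5,"y":0,"z":-0.5,"turn":0,"jaw":0},{"x":-0.5,"y":0,"z":-0.5,"turn":0,"jaw":0},{"x":-0.5,"y":0,"z":-0.5,"turn":0,"jaw":0},{"x":0,"y":0,"z":0,"turn":0,"jaw":0},{"x":0,"y":0,"z":0,"turn":0,"jaw":0}]'

```text
t: 38.32
tool_pos: [0.5654, 0.2754, 0.0857]
tool_rot: [-1.571, 0.011, -0.008]
contact_force: [-0.0, -0.6, -0.4]
opening: 0.0003
```

```bash
python3 -c "
from h import *
st()
w=snap('wrist','w35.png')
"
```

```text
t 38.32 pos [0.5654 0.2754 0.0857] jaw dir 89.3 op 0.0003 F [-0.  -0.6 -0.4] q [ 0.33  0.19  1.72  0.    1.24 -1.22]
```

View pics/w35.png

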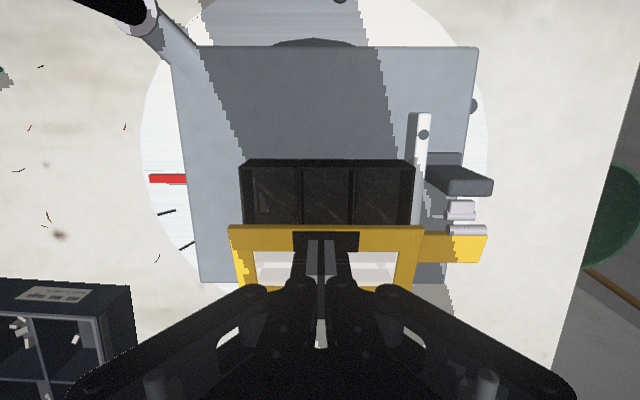

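Cover is nearly level, fingertip on the pad. Press down.

play_rows --moves '[{"x":-0.4,"y":0,"z":-0.3,"turn":0,"jaw":0},{"x":-0.3,"y":0,"z":-0.3,"turn":0,"jaw":0},{"x":0,"y":0,"z":0,"turn":0,"jaw":0},{"x":0,"y":0,"z":0,"turn":0,"jaw":0}]'

```text
t: 38.7
tool_pos: [0.5591, 0.2756, 0.0805]
tool_rot: [-1.571, 0.01, -0.01]
contact_force: [0.7, 0.3, 0.3]
opening: -0.0002
```

play_rows --moves '[{"x":0,"y":0,"z":-0.2,"turn":0,"jaw":0},{"x":0,"y":0,"z":-0.1,"turn":0,"jaw":0},{"x":0,"y":0,"z":0,"turn":0,"jaw":0},{"x":0,"y":0,"z":0,"turn":0,"jaw":0}]'

```text
t: 39.03
tool_pos: [0.5595, 0.2758, 0.0782]
tool_rot: [-1.57, 0.01, -0.01]
contact_force: [-2.0, 0.2, 4.0]
opening: 0.0001
```

play_rows --moves '[{"x":0,"y":0,"z":-0.2,"turn":0,"jaw":0},{"x":0,"y":0,"z":0,"turn":0,"jaw":0},{"x":0,"y":0,"z":0,"turn":0,"jaw":0}]'

```text
t: 39.28
tool_pos: [0.5594, 0.2754, 0.075]
tool_rot: [-1.571, 0.01, -0.01]
contact_force: [0.0, -0.3, -0.1]
opening: -0.0002
```

play_rows --moves '[{"x":0,"y":0,"z":-0.2,"turn":0,"jaw":0},{"x":0,"y":0,"z":0,"turn":0,"jaw":0},{"x":0,"y":0,"z":0,"turn":0,"jaw":0}]'

```text
t: 39.53
tool_pos: [0.5592, 0.2754, 0.0731]
tool_rot: [-1.571, 0.011, -0.009]
contact_force: [-0.8, 0.3, 0.6]
opening: 0.0
```

```bash
python3 -c "
from h import *
st()
w=snap('wrist','w36.png')
"
```

```text
t 39.53 pos [0.5592 0.2754 0.0731] jaw dir 89.3 op 0.0 F [-0.8  0.3  0.6] q [ 0.34  0.19  1.74 -0.    1.21 -1.22]
```

View pics/w36.png

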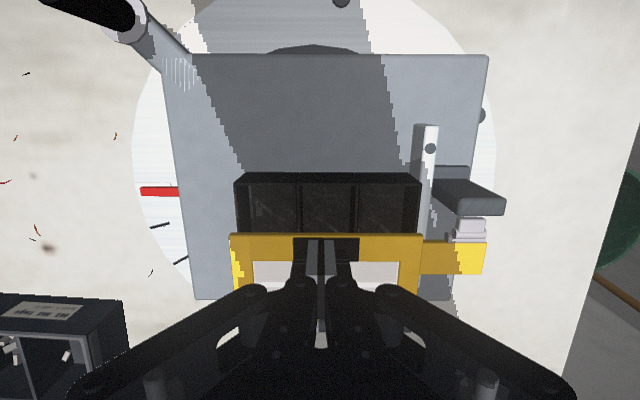

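play_rows --moves '[{"x":0,"y":0,"z":-0.15,"turn":0,"jaw":0},{"x":0,"y":0,"z":0,"turn":0,"jaw":0},{"x":0,"y":0,"z":0,"turn":0,"jaw":0}]'

```text
t: 39.83
tool_pos: [0.5597, 0.2756, 0.0725]
tool_rot: [-1.571, 0.01, -0.01]
contact_force: [-0.4, 0.8, 0.5]
opening: -0.0001
```

play_rows --moves '[{"x":0,"y":0,"z":-0.15,"turn":0,"jaw":0},{"x":0,"y":0,"z":0,"turn":0,"jaw":0},{"x":0,"y":0,"z":0,"turn":0,"jaw":0}]'

```text
t: 40.08
tool_pos: [0.5597, 0.2757, 0.0723]
tool_rot: [-1.571, 0.01, -0.01]
contact_force: [-3.2, -1.9, 7.3]
opening: 0.0
```

play_rows --moves '[{"x":0,"y":0,"z":-0.15,"turn":0,"jaw":0},{"x":0,"y":0,"z":0,"turn":0,"jaw":0},{"x":0,"y":0,"z":0,"turn":0,"jaw":0}]'

```text
t: 40.33
tool_pos: [0.5598, 0.2757, 0.0722]
tool_rot: [-1.571, 0.01, -0.01]
contact_force: [-6.9, -3.2, 13.7]
opening: -0.0002
```

play_rows --moves '[{"x":0,"y":0,"z":2,"turn":0,"jaw":0},{"x":0,"y":0,"z":4,"turn":0,"jaw":0},{"x":-2,"y":-2,"z":2,"turn":-5,"jaw":2},{"x":-2.5,"y":-2.5,"z":0,"turn":-7,"jaw":4},{"x":-2.5,"y":-2.5,"z":0,"turn":-7,"jaw":4},{"x":0,"y":0,"z":0,"turn":-7,"jaw":4},{"x":0,"y":0,"z":0,"turn":-7,"jaw":4},{"x":0,"y":0,"z":0,"turn":0,"jaw":4}]'

```text
t: 41.0
tool_pos: [0.4889, 0.2051, 0.1491]
tool_rot: [-1.521, 0.463, -0.463]
contact_force: [0.8, 0.7, 0.3]
opening: 0.0401
```

play_rows --moves '[{"x":0,"y":0,"z":0,"turn":0,"jaw":4},{"x":0,"y":0,"z":0,"turn":0,"jaw":4}]'

```text
t: 41.17
tool_pos: [0.4897, 0.2057, 0.1493]
tool_rot: [-1.522, 0.459, -0.459]
contact_force: [-0.7, -1.0, 1.2]
opening: 0.0401
```

```bash
python3 -c "
from h import *
st()
w=snap('wrist','w37.png');s=snap('scene','sc37.png')
a=cv2.imread('pics/sc37.png')
cv2.imwrite('pics/sc37a.png',cv2.resize(a[90:220,200:360],None,fx=4.5,fy=4.5,interpolation=cv2.INTER_CUBIC))
"
```

```text
t 41.17 pos [0.4897 0.2057 0.1493] jaw dir 56.4 op 0.0401 F [-0.7 -1.   1.2] q [ 0.26 -0.11  1.91 -0.    1.34 -0.73]
```

View pics/w37.png

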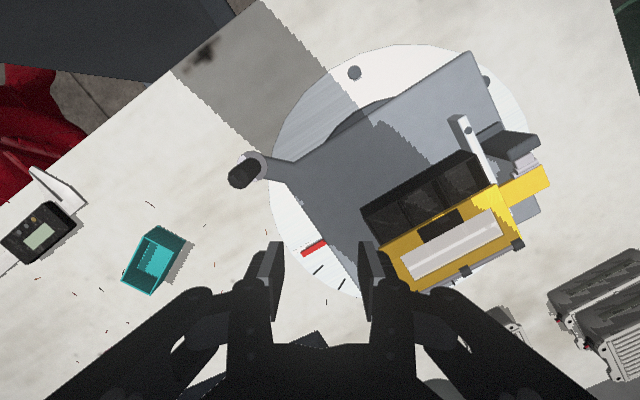

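View pics/sc37a.png

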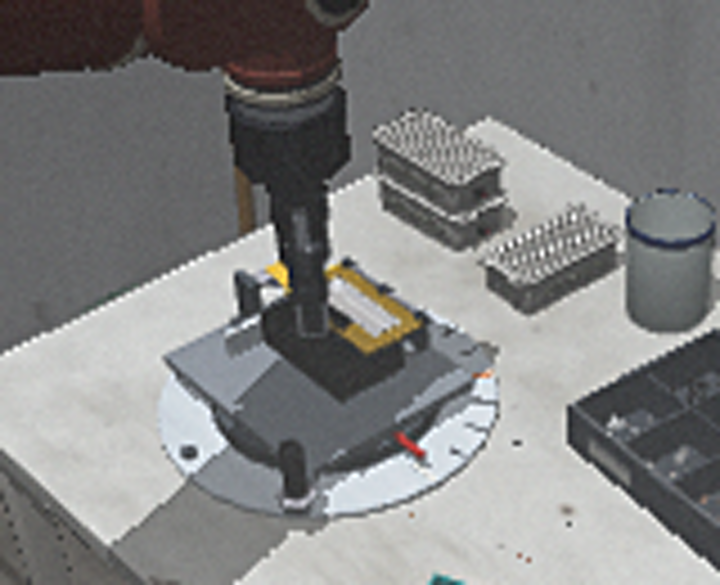

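play_rows --moves '[{"x":-0.7,"y":-0.5,"z":0,"turn":-7,"jaw":4},{"x":-0.7,"y":-0.5,"z":0,"turn":-7,"jaw":4},{"x":-0.7,"y":-0.5,"z":0,"turn":-7,"jaw":4},{"x":-0.7,"y":-0.5,"z":0,"turn":-7,"jaw":4},{"x":-0.7,"y":-0.5,"z":0,"turn":-7,"jaw":4},{"x":-0.7,"y":-0.5,"z":0,"turn":-7,"jaw":4},{"x":-0.7,"y":-0.4,"z":0,"turn":-7,"jaw":4},{"x":-0.7,"y":-0.3,"z":0,"turn":-7,"jaw":4}]'

```text
t: 41.93
tool_pos: [0.4333, 0.1685, 0.1492]
tool_rot: [-1.209, 1.209, -1.209]
contact_force: [-0.6, 0.3, 0.9]
opening: 0.0399
```

play_rows --moves '[{"x":0,"y":0,"z":0,"turn":-7,"jaw":4},{"x":0,"y":0,"z":0,"turn":-7,"jaw":4},{"x":0,"y":0,"z":0,"turn":-7,"jaw":4},{"x":0,"y":0,"z":0,"turn":-7,"jaw":4},{"x":0,"y":0,"z":0,"turn":-7,"jaw":4},{"x":0,"y":0,"z":0,"turn":-7,"jaw":4},{"x":0,"y":0,"z":0,"turn":-4,"jaw":4},{"x":0,"y":0,"z":0,"turn":0,"jaw":4}]'

```text
t: 42.6
tool_pos: [0.4337, 0.1687, 0.1493]
tool_rot: [-0.72, 1.768, -1.768]
contact_force: [-0.3, 0.4, 0.7]
opening: 0.0404
```

play_rows --moves '[{"x":0,"y":0,"z":0,"turn":0,"jaw":4},{"x":0,"y":0,"z":0,"turn":0,"jaw":4}]'

```text
t: 42.77
tool_pos: [0.4336, 0.1687, 0.1492]
tool_rot: [-0.721, 1.767, -1.767]
contact_force: [-0.1, -0.5, -0.2]
opening: 0.0399
```

```bash
python3 -c "
from h import *
st()
w=snap('wrist','w38.png')
for r in pinpoint('wrist','handle')[:2]: print(r['score'],at_z(w,r['point'],.066))
"
```

```text
t 42.77 pos [0.4336 0.1687 0.1492] jaw dir -45.6 op 0.0399 F [-0.1 -0.5 -0.2] q [ 0.21 -0.28  2.06 -0.    1.36  1.01]
0.72 [0.43313554 0.16792366 0.066     ]
```

View pics/w38.png

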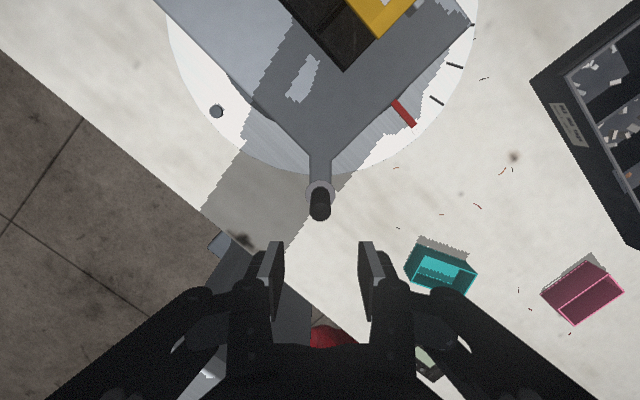

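play_rows --moves '[{"x":0,"y":0,"z":-3,"turn":0,"jaw":4},{"x":0,"y":0,"z":-3,"turn":0,"jaw":4},{"x":0,"y":0,"z":-2.5,"turn":0,"jaw":4},{"x":0,"y":0,"z":-1.2,"turn":0,"jaw":4},{"x":0,"y":0,"z":0,"turn":0,"jaw":2.4},{"x":0,"y":0,"z":0,"turn":0,"jaw":2.4},{"x":0,"y":0,"z":0,"turn":0,"jaw":2.4},{"x":0,"y":0,"z":0,"turn":0,"jaw":2.4}]'

```text
t: 43.53
tool_pos: [0.4349, 0.1689, 0.054]
tool_rot: [-0.716, 1.767, -1.768]
contact_force: [0.7, -1.1, -0.1]
opening: 0.0238
```

```bash
python3 -c "
from h import *
st();p=None
w=snap('wrist','w39.png')
A=np.array([.538,.270])
for a in range(-136,-70,4):
  q=A+.1455*np.array([np.cos(np.radians(a)),np.sin(np.radians(a))])
  print(a,np.round(q,4),None if p is None else np.round((q-p)*100,2));p=q
"
```

```text
t 43.53 pos [0.4349 0.1689 0.054 ] jaw dir -45.7 op 0.0238 F [ 0.7 -1.1 -0.1] q [ 0.21 -0.15  2.12 -0.    1.17  1.01]
-136 [0.4333 0.1689] None
-132 [0.4406 0.1619] [ 0.73 -0.71]
-128 [0.4484 0.1553] [ 0.78 -0.65]
-124 [0.4566 0.1494] [ 0.82 -0.6 ]
-120 [0.4653 0.144 ] [ 0.86 -0.54]
-116 [0.4742 0.1392] [ 0.9  -0.48]
-112 [0.4835 0.1351] [ 0.93 -0.41]
-108 [0.493  0.1316] [ 0.95 -0.35]
-104 [0.5028 0.1288] [ 0.98 -0.28]
-100 [0.5127 0.1267] [ 0.99 -0.21]
-96 [0.5228 0.1253] [ 1.01 -0.14]
-92 [0.5329 0.1246] [ 1.01 -0.07]
-88 [0.5431 0.1246] [1.02 0.  ]
-84 [0.5532 0.1253] [1.01 0.07]
-80 [0.5633 0.1267] [1.01 0.14]
-76 [0.5732 0.1288] [0.99 0.21]
-72 [0.583  0.1316] [0.98 0.28]
```

View pics/w39.png

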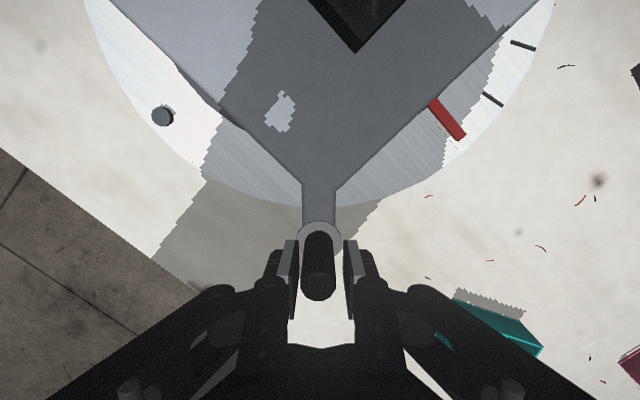

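play_rows --moves '[{"x":0.7,"y":-0.71,"z":0,"turn":4,"jaw":2.4},{"x":0.78,"y":-0.65,"z":0,"turn":4,"jaw":2.4},{"x":0.82,"y":-0.6,"z":0,"turn":4,"jaw":2.4},{"x":0.86,"y":-0.54,"z":0,"turn":4,"jaw":2.4},{"x":0.9,"y":-0.48,"z":0,"turn":4,"jaw":2.4},{"x":0.93,"y":-0.41,"z":0,"turn":4,"jaw":2.4},{"x":0.95,"y":-0.35,"z":0,"turn":4,"jaw":2.4},{"x":0.98,"y":-0.28,"z":0,"turn":4,"jaw":2.4}]'

```text
t: 44.25
tool_pos: [0.5036, 0.1284, 0.0535]
tool_rot: [-1.087, 1.381, -1.381]
contact_force: [-24.5, 9.4, 4.5]
opening: 0.0242
```

play_rows --moves '[{"x":0.99,"y":-0.21,"z":0,"turn":4,"jaw":2.4},{"x":1.01,"y":-0.14,"z":0,"turn":4,"jaw":2.4},{"x":1.01,"y":-0.07,"z":0,"turn":4,"jaw":2.4},{"x":1.02,"y":0,"z":0,"turn":4,"jaw":2.4},{"x":1.01,"y":0.07,"z":0,"turn":4,"jaw":2.4},{"x":1.01,"y":0.14,"z":0,"turn":4,"jaw":2.4},{"x":0.99,"y":0.21,"z":0,"turn":4,"jaw":2.4},{"x":0,"y":0,"z":0,"turn":0,"jaw":2.4}]'

```text
t: 44.92
tool_pos: [0.5755, 0.1286, 0.0539]
tool_rot: [-1.315, 1.02, -1.025]
contact_force: [-0.5, 1.0, 0.7]
opening: 0.024
```

```bash
python3 -c "
from h import *
st()
w=snap('wrist','w40.png')
"
```

```text
t 44.92 pos [0.5755 0.1286 0.0539] jaw dir 14.3 op 0.024 F [-0.5  1.   0.7] q [ 0.09  0.14  1.83  0.    1.17 -0.16]
```

View pics/w40.png

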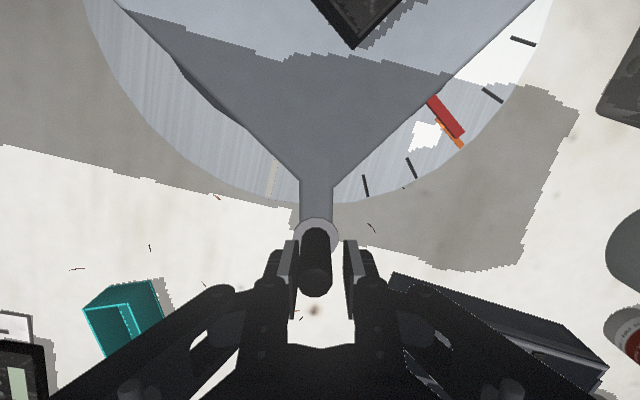

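play_rows --moves '[{"x":0,"y":0,"z":0,"turn":0,"jaw":4},{"x":0,"y":0,"z":0,"turn":0,"jaw":4},{"x":0,"y":0,"z":2,"turn":0,"jaw":4},{"x":0,"y":0,"z":3,"turn":0,"jaw":4},{"x":0,"y":0,"z":4,"turn":0,"jaw":4},{"x":0,"y":0,"z":4,"turn":0,"jaw":4},{"x":0,"y":0,"z":2,"turn":0,"jaw":4},{"x":0,"y":0,"z":0,"turn":0,"jaw":4}]'

```text
t: 45.63
tool_pos: [0.5761, 0.1287, 0.2101]
tool_rot: [-1.308, 1.016, -1.031]
contact_force: [0.1, 0.4, -0.3]
opening: 0.0401
```

play_rows --moves '[{"x":-3,"y":-2.5,"z":0,"turn":0,"jaw":4},{"x":-3,"y":-2.5,"z":0,"turn":0,"jaw":4},{"x":-1,"y":-1,"z":0,"turn":0,"jaw":4},{"x":0,"y":0,"z":0,"turn":0,"jaw":4},{"x":0,"y":0,"z":0,"turn":0,"jaw":4},{"x":0,"y":0,"z":0,"turn":0,"jaw":4}]'

```text
t: 46.13
tool_pos: [0.5032, 0.0687, 0.2019]
tool_rot: [-1.316, 1.024, -1.024]
contact_force: [0.5, 0.0, 1.2]
opening: 0.04
```

```bash
python3 -c "
from h import *
st()
w=snap('wrist','w41.png');t=snap('top','top41.png')
a=cv2.imread('pics/top41.png')
cv2.imwrite('pics/top41a.png',cv2.resize(a[150:262,180:300],None,fx=5,fy=5,interpolation=cv2.INTER_CUBIC))
a=cv2.imread('pics/w41.png')
for n,q,z in [('wrist','fence_corner',.036),('wrist','handle',.066),('wrist','case_1_mid',.05),('wrist','swivel_axis',.036)]:
    for r in pinpoint(n,q)[:3]: print(q,round(r['score'],2),np.round(r['point']),np.round(at_z(w,r['point'],z),4))
"
```

```text
t 46.13 pos [0.5032 0.0687 0.2019] jaw dir 14.3 op 0.04 F [0.5 0.  1.2] q [-0.01 -0.21  1.91  0.    1.44 -0.26]
handle 0.66 [407. 148.] [0.5741 0.1263 0.066 ]
```

View pics/w41.png

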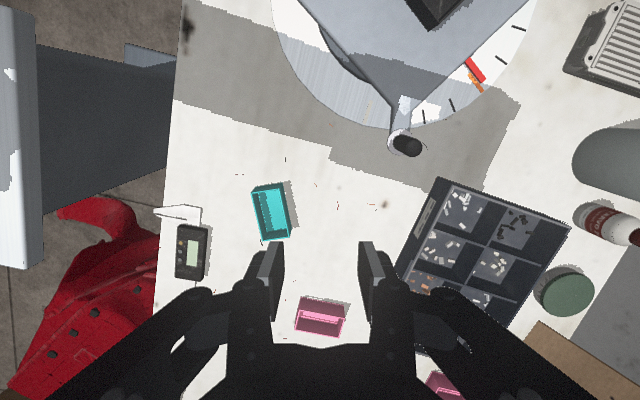

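View pics/top41a.png

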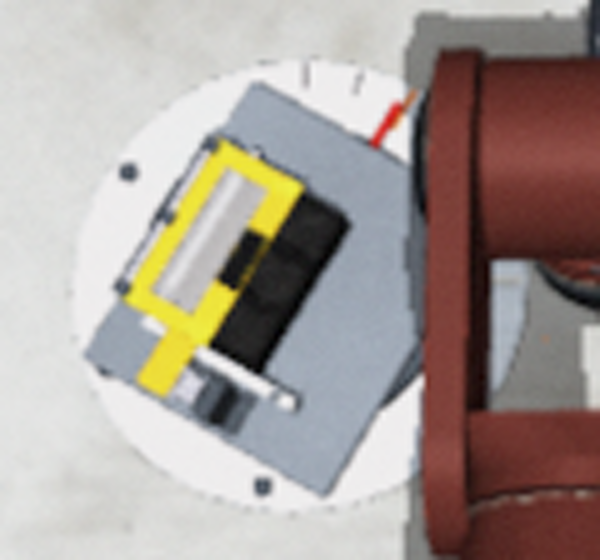

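play_rows --moves '[{"x":2,"y":2,"z":2,"turn":0,"jaw":4},{"x":2.5,"y":3,"z":1,"turn":0,"jaw":4},{"x":2.5,"y":3,"z":0,"turn":0,"jaw":4},{"x":0,"y":2,"z":0,"turn":0,"jaw":4},{"x":0,"y":0,"z":0,"turn":0,"jaw":4},{"x":0,"y":0,"z":0,"turn":0,"jaw":4},{"x":0,"y":0,"z":0,"turn":0,"jaw":4}]'

```text
t: 47.02
tool_pos: [0.5728, 0.1681, 0.2318]
tool_rot: [-1.318, 1.024, -1.024]
contact_force: [-0.6, -0.1, 0.4]
opening: 0.04
```

```bash
python3 -c "
from h import *
st()
w=snap('wrist','w42.png')
for n,q,z in [('wrist','fence_corner',.036),('wrist','handle',.066),('wrist','case_1_mid',.05),('wrist','swivel_axis',.036)]:
    for r in pinpoint(n,q)[:3]: print(q,round(r['score'],2),np.round(r['point']),np.round(at_z(w,r['point'],z),4))
"
```

```text
t 47.02 pos [0.5728 0.1681 0.2318] jaw dir 14.3 op 0.04 F [-0.6 -0.1  0.4] q [ 0.16 -0.01  1.68 -0.    1.48 -0.09]
fence_corner 0.52 [296.  30.] [0.5117 0.3085 0.036 ]
handle 0.97 [314. 214.] [0.5756 0.1269 0.066 ]
case_1_mid 0.93 [315.  61.] [0.5382 0.2831 0.05  ]
swivel_axis 0.7 [313.  77.] [0.539 0.269 0.036]
```

View pics/w42.png

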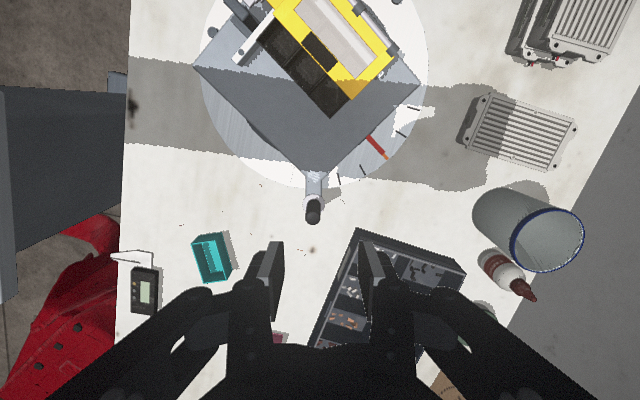

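play_rows --moves '[{"x":0,"y":3,"z":-2,"turn":0,"jaw":4},{"x":0,"y":3.5,"z":-2,"turn":0,"jaw":4},{"x":-1,"y":3,"z":0,"turn":0,"jaw":4},{"x":0,"y":0,"z":0,"turn":0,"jaw":4},{"x":0,"y":0,"z":0,"turn":0,"jaw":4},{"x":0,"y":0,"z":0,"turn":0,"jaw":4}]'

```text
t: 47.77
tool_pos: [0.5634, 0.2628, 0.1928]
tool_rot: [-1.316, 1.023, -1.025]
contact_force: [0.4, -0.3, 0.4]
opening: 0.0398
```

```bash
python3 -c "
from h import *
st()
w=snap('wrist','w43.png')
a=cv2.imread('pics/w43.png')
cv2.imwrite('pics/w43a.png',cv2.resize(a[0:260,160:480],None,fx=2.3,fy=2.3,interpolation=cv2.INTER_CUBIC))
"
```

```text
t 47.77 pos [0.5634 0.2628 0.1928] jaw dir 14.3 op 0.0398 F [ 0.4 -0.3  0.4] q [ 0.32  0.07  1.66 -0.    1.41  0.07]
```

View pics/w43a.png

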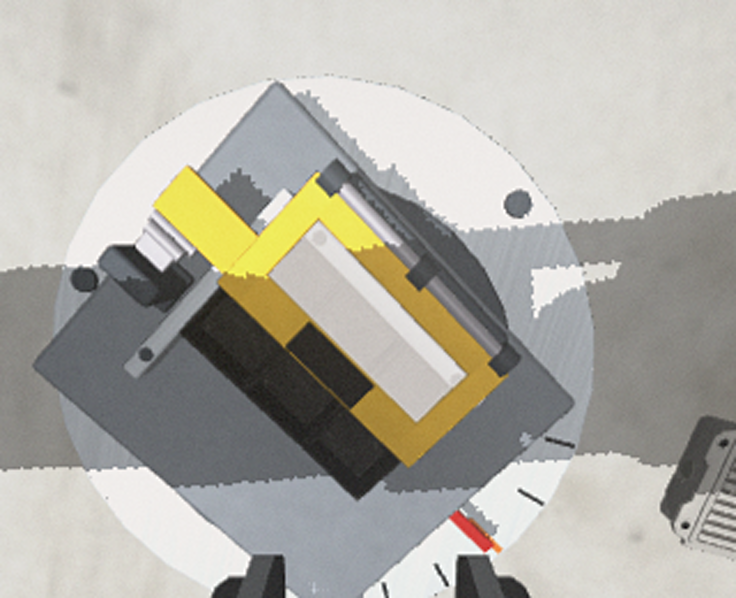

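```bash
python3 -c "
from h import *
w=snap('wrist')
A=np.array([.538,.270]);c=np.radians(60);R=np.array([[np.cos(c),-np.sin(c)],[np.sin(c),np.cos(c)]])
C=A+R@np.array([.584-.538,.3275-.27]);y=np.radians(59.2);Rp=np.array([[np.cos(y),-np.sin(y)],[np.sin(y),np.cos(y)]])
for p in [(182,335),(358,498),(270,416)]:
  q=at_z(w,(160+p[0]/2.3,p[1]/2.3),.064)[:2]; print(np.round(Rp.T@(q-C)*1e3,1))
"
```

```text
[-62.1  -1.7]
[ -61.9 -101.4]
[-61.8 -49.5]
```

```bash
python3 -c "
from h import *
print(finish_job())"
```

```text
the job is handed in; nothing more can be done
None
```

The job is handed in: the jig rests at the 60° click (orange mark), with all three black cases flush in the fence corner and the cover shut. The hand-in reports no verdict, so this rests on my own checks.

**What I did**
- Swung the jig from its starting 60° click back to 0.
- Set the three cases in the corner and pushed each one against the side and back fences, until the force rose to about 5–10 N.
- Pressed the cover pad. The force built to about 4 N and then dropped away as the catch took, and a second press of about 14 N met a firm stop.
- Swung the jig back to 60°.

**Last checks**
- **Jig:** the red pointer stands at the orange mark in the wrist and top pictures.
- **Cover:** it lies level, with its arm in the catch post.
- **Cases:** in the last wrist picture the row's front edge measured 62 mm from the back fence at its ends and middle. The row measured about 100 mm wide against the expected 102, with no gaps to be seen.
- **Other things on the bench:** I never touched the gauge block, tape measure or marker, but I did not re-measure their positions at the end.
- **Robot:** it hangs clear above the jig, touching nothing.

One reading stood out: the wrist showed about 26 N partway through the final swing, more than the 4–7 N stated for the handle. It was back to zero at the next reading, and nothing shifted.

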